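# Assemble a tiered serving stand and lock its carrying handle

## Robot

A 7-joint arm with a two-finger parallel gripper is mounted at the origin on a cart in front of the work surface, level with it; the furniture and walls round the work are solid. World frame = base frame: x ahead of the robot, y to its left, z up, the work surface at z = 0. Lengths are in m, angles in rad, forces in N, time in s.
With the tool pointing down it reaches from about 0.425 to 0.875 m from the base axis. Payload 4.7 kg.
Tool frame: the origin (TCP) lies on the centre line of the jaws, within the pads' length; the fingertips stand 14 mm ahead of it and the grasp point (between the pads) lies 5 mm behind it; z points along the fingers, y is the direction in which the jaws open and shut (so a half turn about z gives the same grasp; the last joint's range is limited). The gripper opens to 87 mm and grips with 3 to 60 N. Pads are 19 mm wide; open, the fingers measure 117 mm over their backs; the gripper's body (75 mm by 190 mm) begins 51 mm behind the grasp point.
Start: joints at [-1.275, 0.321, -0.07, 1.45, 0.023, 1.371, -0.057], TCP at [0.181, 0.624, 0.237] pointing down, gripper open.
Joint ranges: [-2.86, 2.86], [-0.3, 2.09], [-1.38, 1.24], [0.06, 2.45], [-1.56, 4.7], [0.09, 2.05], [-2.69, 2.69]. Speed limits (rad/s): [2.57, 2.57, 3.14, 3.14, 3.14, 3.14, 3.14].

## Interface

Orientations are given as a rotation vector (axis times angle).
In Python, from bench import ctrl gives the robot as it stands. The module is installed in compiled form; this text tells all that it offers.
- The arm moves only by the tool step_arm, never from a script. Its argument "plan" is a list of rows, each a list of 3 entries, a list of its own where there are three numbers: the turn, a rotation vector about the tool's x, y, z in rad, then the shift along the tool's x, y, z in m, then the closure in counts, from 0 (fully open) to 255 (shut). In form: [[[rx, ry, rz], [x, y, z], hand], ...]. A call has exactly 10 rows; each row is the pose to reach, as a shift and turn from the pose commanded when the call began, along the tool's axes at that moment; what a row does not reach only later rows make up. A row lasts 1/8 s, in which the tool goes at most 62.5 mm and 10.7 degrees, less where a joint would pass 70% of its speed; a pose out of reach is approached as far as the arm can. A call with a gripper value outside its range is refused whole. The fingers move at their own pace and stop on an object; "squeeze" is the grip in N (left out, the last holds). Time passes only in rows, so rows that repeat a pose let the fingers close, or fill a call up. It gives the time, the measured TCP pose, the force and the opening at its end, in the units of the state.
- ctrl.get_state(): the state, without advancing time (a new reading comes with each control period).
- ctrl.get_image(name): name is "scene" or "top"; returns the picture (480x640x3 uint8, red, green, blue); there is no depth.
- ctrl.calibration(name): a dict with "fov_y" (degrees; the focal length in pixels is half the picture's height over the tangent of half this angle, whatever the lens; pixels are square), "cx", "cy" (the principal point, pixels), "k1" (the pictures are not rectified: a ray, as slopes to the right and down, at radius r is drawn at 1 + k1 r^2 times it, then the intrinsics apply), "rvec" (rotation vector, rad) and "tvec" (3), from world to camera coordinates, as OpenCV has them. Camera axes: x right, y down, z forward; pixel columns grow to the right and rows downward; lengths in m; the calibration is good to about 2 mm. A picture is of the moment at which its call begins. calibration takes no time and is no camera call.
- ctrl.close_job(): hands the job in, once; it reports no verdict.
Trained networks look in the newest picture that a camera, given by its name, has taken for a name from the list of things; names that differ only in an ending like _2 or _b are one class to them, and where a whole thing is asked for, a point or a joint stands for the part that bears it (a point fixed in the world has none). Each returns a list of dicts, best first, with "score" (0 to 1); they miss things now and then, are a little off and sometimes report something else, mostly with a low value. They report only what shows in the picture. A call takes as long as a camera call. They do not tell look-alikes from the thing itself.
- ctrl.cut_out(camera, label): "pixels" (480x640 bool, what is visible of it) and "rect" ([left, top, width, height] in pixels, round what is visible of it).
The state is a dict: "time": time; "joint_positions": joint angles; "qd": joint speeds; "joint_torque": joint torques, N m; "position": TCP position; "tool_rot": TCP orientation; "ft_force": force on the tool from outside, world axes, zero at the start; "torque": the same for the moment, N m; "grip_width": opening from 0.0 (shut) to 1.0 (fully open).
Only numpy, scipy, OpenCV 4.12 (cv2) and the standard library are available. Lean on these libraries where they do the work, as an engineer would, in place of code of your own. Each camera call takes 0.05 s, during which the arm holds its last target.

## Task

Put the serving stand together for tea: thread the large dish and then the small dish down its pole, each set down gently and fully home with its sleeve up, then fit the carrying handle on top with its grip across the oval board, push it down against its spring, turn it clockwise (seen from above) to its stop and let it spring up into its lock. Leave the mugs and the kitchen timer where they stand.

Things in the scene. Friction and masses are not known exactly. Their poses are not given: they have to be found in the camera images.
- stand: Fixed foot of the stand: oval oak board, 150 mm along x, 210 mm along y (the long way), top at 16 mm, with an upright stepped steel pole in its centre. Origin on the worktop under the pole's axis, z up. Heights: base sleeve, 38 mm wide, to 52; thick pole, 26 mm wide, to 90; cone to 95; thin pole, 20 mm wide, to 182; tip at 184 mm.
- stand_seat (a point): Top centre of the base sleeve, 52 mm over the worktop: the large dish's underside rests here. The small dish's underside comes to rest 60 mm higher (112 mm), on the large dish's sleeve, whose top is then there; the small dish's own sleeve top is then at 164 mm. The small dish's bore does not pass the thick pole, so it cannot go first.
- stand_groove (a point): Mouth, 182 mm up, of one of two opposite bayonet grooves in the pole's top, on its +x and -x sides, each 60 degrees wide and flared. A groove goes 17 mm down, then runs clockwise seen from above, under a shelf whose underside is at 172 mm, into a pocket 4 mm higher centred 74 degrees (1.29 rad) round from the mouth; the handle meets a stop 82 degrees round.
- large_tier: Larger white dish, 140 mm wide, rim 12 mm high, floor 6 mm thick, with a central upright steel sleeve 38 mm in diameter that rises to 60 mm (grasp it there); through bore 31 mm; 0.2 to 0.4 kg. Origin: underside centre, z up the bore; round, so its yaw is of no account.
- small_tier: Smaller white dish, 105 mm wide, rim 12 mm high, floor 6 mm thick, with a central upright steel sleeve 32 mm in diameter that rises to 52 mm (grasp it there); through bore 25 mm; 0.12 to 0.24 kg. Origin: underside centre, z up the bore; round, so its yaw is of no account.
- handle: Carrying handle, 76 mm tall, 0.16 kg, standing upright. Oak grip on top: flat bar 56 mm along x, 16 mm thick along y, z = 42 to 76 mm. Below it a steel socket, bore 22 mm, with two inward lugs at +x and -x (z = 13 to 18 mm). Round the foot a sprung collar 40 mm wide. Origin: underside centre of the collar, spring at rest.
- handle_collar (a joint): How far the sprung collar is pushed up into the handle, 0 to 0.013 m; 4 N to start, then 0.5 N per mm. Pressed against the small dish it clamps both dishes. The lugs pass under the shelf at 0.010 or more (9 N); locked it reads about 0.006.
- handle_grip (a point): Centre of the oak grip, 59 mm over the handle's origin. Over the stand's origin it is 223 mm high with the lugs in the grooves and the collar just touching the small dish's sleeve, 213 mm or less (at least 210.5) while it can be turned, 217 mm when locked. The grip's x enters along the stand's x (across the board), either way round, within 12 degrees.
- purple_mug: plain purple mug, 90 mm wide, 95 mm tall. Bystander; origin at its underside centre.
- striped_mug: white mug with red stripes, 83 mm wide, 101 mm tall. Bystander; origin at its underside centre.
- timer: orange and cream kitchen timer, 58 mm wide, 57 mm tall. Bystander; origin at its underside centre.
There are look-alikes about, which are no part of the job. What is shaped like the handle but turquoise is not meant.

How it is judged:
On the way, in this order (a step that is already met when the one before it is completed fails the run):
1. the large dish is fully home on the base sleeve (horizontal distance between large_tier and stand below 0.006 m and z of large_tier in the frame of stand between 0.048 and 0.056 m and angle between large_tier's own z axis and vertical below 0.08 rad), for 0.2 s.
2. the small dish is fully home on the large dish's sleeve (all of step 1 and horizontal distance between small_tier and stand below 0.006 m and z of small_tier in the frame of stand between 0.108 and 0.116 m and angle between small_tier's own z axis and vertical below 0.08 rad), for 0.2 s.
At the end, for the whole second after the job is handed in: Large dish home at 52 mm and small dish at 112 mm above the stand's origin (each within 4 mm, 6 mm of the axis, level to 0.08 rad); handle upright within 5 mm of the axis, locked at 155.2 to 160.8 mm, its x axis at least 1.05 rad from the stand's; all at rest (all of step 2 and horizontal distance between handle and stand below 0.005 m and angle between handle's own z axis and vertical below 0.08 rad and z of handle in the frame of stand between 0.1552 and 0.1608 m and angle between the x axis of handle and the x axis of stand, either way round above 1.05 rad and linear speed of each of large_tier, small_tier, handle below 0.03 m/s); the robot touches nothing.
It fails at once if a mug or the timer is moved by more than 40 mm (distance of any of purple_mug, striped_mug, timer from where it was at the start of the episode above 0.04 m).
It fails at once if a dish is dropped down the pole (over 0.6 m/s while threaded on it) ((horizontal distance between large_tier and stand below 0.015 m and z of large_tier in the frame of stand below 0.175 m and linear speed of large_tier above 0.6 m/s) or (horizontal distance between small_tier and stand below 0.015 m and z of small_tier in the frame of stand below 0.175 m and linear speed of small_tier above 0.6 m/s)).
It also fails if it takes over 72 s, if anything falls off the work surface, if the arm or the gripper's body presses on something with over 40 N, if the wrist force passes 120 N, or if a joint passes its speed limit or range.

## Working session

There is one attempt and no reset: what is moved stays moved. The work goes in short steps, Python scripts to look and compute and a tool call to move; the robot and the scene stay as the last step left them, time stands still between calls to the robot, and variables do not carry over. Pictures are saved under pics/ and viewed, and the job is handed in when it is done.

Besides the shell and the picture viewer there is one more tool, called after ">>>" by a JSON object that holds its "api" and its "payload". step_arm: Moves the arm, as the interface text tells. Its arguments: {"type":"object","properties":{"plan":{"type":"array"},"squeeze":{"type":"number"}},"required":["plan"]}

```bash
mkdir -p pics; cat > h.py <<'E'
import numpy as np, cv2
from bench import ctrl
def K(n):
    c=ctrl.calibration(n); f=240/np.tan(np.radians(c['fov_y'])/2)
    return c,f,cv2.Rodrigues(np.array(c['rvec'],float))[0],np.array(c['tvec'],float)
def proj(n,P):
    c,f,R,t=K(n); p=np.atleast_2d(P)@R.T+t; s=p[:,:2]/p[:,2:]; r2=(s**2).sum(1,keepdims=True)
    return s*(1+c['k1']*r2)*f+[c['cx'],c['cy']]
def ray(n,uv):
    c,f,R,t=K(n); d=(np.atleast_2d(uv)-[c['cx'],c['cy']])/f; s=d.copy()
    for _ in range(20): s=d/(1+c['k1']*(s**2).sum(1,keepdims=True))
    v=np.c_[s,np.ones(len(s))]@R; return -R.T@t, v
def atz(n,uv,z):
    o,v=ray(n,uv); return o+v*((z-o[2])/v[:,2:])
def save(n,img): cv2.imwrite('pics/'+n,cv2.cvtColor(img,cv2.COLOR_RGB2BGR))
E
python3 - <<'E'
from h import *
for n in('scene','top'):
    save(n+'0.png',ctrl.get_image(n)); print(n,ctrl.calibration(n), K(n)[2].T@-K(n)[3])
    for l in('stand','large_tier','small_tier','handle','purple_mug','striped_mug','timer'):
        for d in ctrl.cut_out(n,l):
            ys,xs=np.nonzero(d['pixels']); print(l,round(d['score'],2),d['rect'],xs.mean().round(1),ys.mean().round(1))
print(ctrl.get_state())
E
```

```text
scene {'fov_y': 48.216994026535914, 'cx': 324.82048395687, 'cy': 244.92504425620982, 'k1': -0.14018759013203624, 'rvec': array([ 0.2286216 , -2.68552918,  1.48363402]), 'tvec': array([0.5356303 , 0.10105832, 1.8556386 ])} [0.30048204 1.58479047 1.06707868]
stand 0.93 [318.6, 220.7, 46.4, 59.4] 340.8 259.7
large_tier 0.73 [350.3, 208.4, 34.7, 24.9] 366.7 221.2
small_tier 0.92 [321.1, 293.1, 30.5, 25.4] 333.6 303.5
handle 0.78 [306.7, 398.1, 28.7, 27.0] 319.1 411.5
handle 0.7 [349.0, 207.7, 37.2, 24.2] 365.8 221.3
handle 0.57 [318.7, 317.4, 19.8, 28.2] 328.4 330.9
purple_mug 0.97 [315.2, 180.6, 15.1, 27.2] 323.7 193.1
top {'fov_y': 47.454821885326325, 'cx': 322.32392392989584, 'cy': 237.34340913224722, 'k1': -0.04577611198251544, 'rvec': array([ 2.14096925, -1.56903426,  0.45805845]), 'tvec': array([-0.02474203,  0.54512376,  1.42312927])} [-0.27768036 -0.10590187  1.49490715]
stand 0.85 [320.3, 255.8, 65.9, 54.8] 353.7 286.0
large_tier 0.98 [427.5, 311.1, 45.0, 43.5] 448.4 331.8
large_tier 0.31 [319.9, 257.4, 68.7, 56.8] 353.7 286.2
small_tier 0.62 [266.8, 255.7, 31.1, 29.8] 282.1 265
[... 333 characters left out ...]
 0.8, 'joint_positions': array([-1.27490263,  0.32096641, -0.07008668,  1.45047837,  0.0225874 ,
        1.37081007, -0.05688071]), 'qd': array([ 2.89331172e-04,  2.60065139e-03,  1.36142366e-03,  4.29836361e-04,
       -3.20337702e-04,  3.36834933e-05, -1.61804015e-03]), 'joint_torque': array([-1.84210057e-04, -4.91036689e+01, -4.02733264e-01, -3.12758982e+01,
       -6.36239676e-02,  3.34160810e-02,  1.61886248e-05]), 'position': array([0.18078555, 0.62437928, 0.23661913]), 'tool_rot': array([4.41134705e-01, 3.11041350e+00, 1.85969643e-04]), 'ft_force': array([ 0.21230717,  0.33636189, -0.27855609]), 'torque': array([-0.01759928,  0.01824085,  0.01484396]), 'grip_width': 0.999426880127579}
```

View pics/scene0.png

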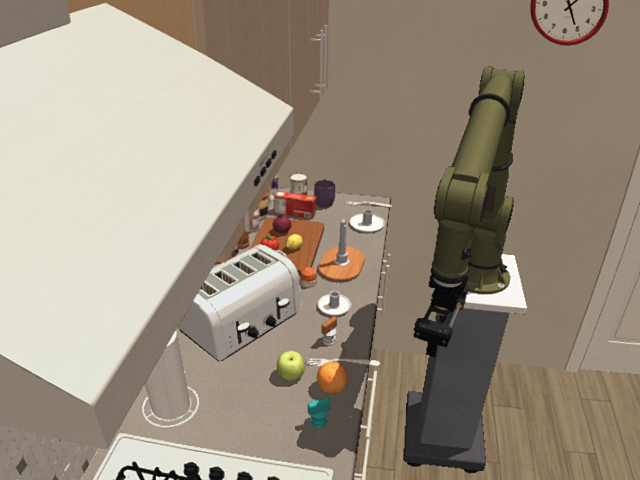

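View pics/top0.png

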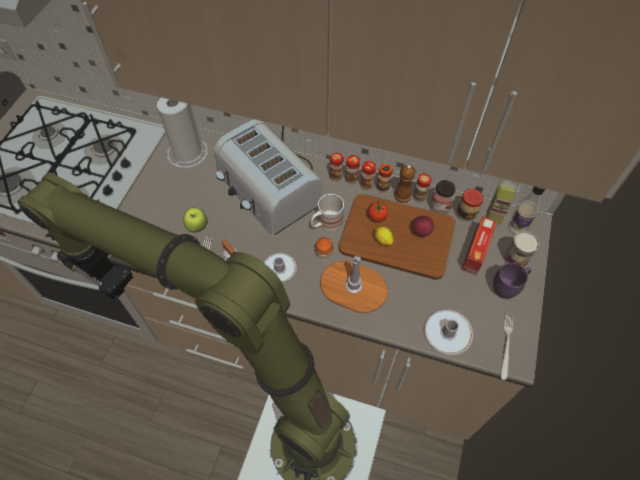

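Scene view: stand (341,262), large dish (367,222), small dish (334,303), brown handle (328,331), turquoise look-alike (319,411). In the top view: stand (354,286), large dish (449,332), small dish (282,266), handle (228,250), half hidden by the arm. Next, enlarged crops.

```bash
python3 - <<'E'
from h import *
S=cv2.imread('pics/scene0.png');T=cv2.imread('pics/top0.png')
def crop(I,x,y,w,h,k): return cv2.resize(I[y:y+h,x:x+w],None,fx=k,fy=k,interpolation=cv2.INTER_CUBIC)
a=crop(S,295,200,100,150,4); cv2.imwrite('pics/c1.png',a)
b=crop(T,205,220,200,100,4); cv2.imwrite('pics/c2.png',b)
E
```

```text
(no output)
```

View pics/c1.png

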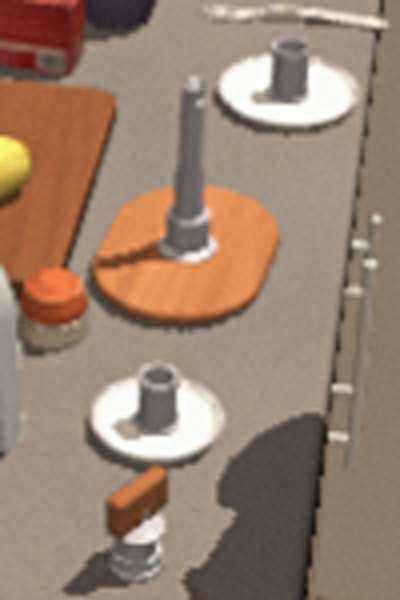

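View pics/c2.png

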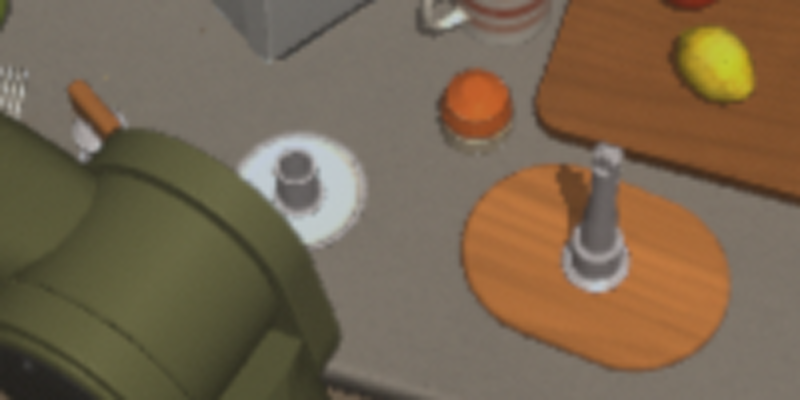

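```bash
cat > fit.py <<'E'
from h import *
from scipy.optimize import minimize
from scipy.ndimage import map_coordinates
A=np.linspace(0,2*np.pi,120,endpoint=False)
def ring(r,z): return np.c_[r*np.cos(A),r*np.sin(A),np.full(len(A),z)]
def cyl(r,z0,z1): return np.r_[ring(r,z0),ring(r,z1)]
def dish(R,r,h): return [np.r_[ring(R-.004,0),ring(R,.012)],cyl(r,.004,h)]
LT=dish(.07,.019,.06); ST=dish(.0525,.016,.052)
POLE=[cyl(.019,.016,.052),cyl(.013,.05,.09),cyl(.01,.09,.182)]
def box(a,b,z0,z1): return np.array([[x,y,z] for x in(-a,a) for y in(-b,b) for z in(z0,z1)])
HAN=[box(.028,.008,.042,.076),cyl(.020,0,.012)]
def place(P,x,y,yaw=0,z=0):
    c,s=np.cos(yaw),np.sin(yaw); return P@np.array([[c,s,0],[-s,c,0],[0,0,1]])+[x,y,z]
def mask(n,parts,pose,k=8,org=None,sz=None):
    m=np.zeros((sz[1]*k,sz[0]*k),np.uint8)
    for p in parts:
        uv=(proj(n,place(p,*pose))-org+.5)*k-.5
        cv2.fillConvexPoly(m,cv2.convexHull(np.round(uv).astype(np.int32)),1)
    return m
def contour(n,parts,pose):
    uv=np.vstack([proj(n,place(p,*pose)) for p in parts]); o=np.floor(uv.min(0))-3; s=(np.ceil(uv.max(0))+4-o).astype(int)
    k=8; m=mask(n,parts,pose,k,o,s)
    cs,_=cv2.findContours(m,cv2.RETR_EXTERNAL,cv2.CHAIN_APPROX_NONE)
    c=max(cs,key=len)[:,0,:].astype(float); return (c+.5)/k-.5+o
def grad(img):
    L=cv2.cvtColor(img,cv2.COLOR_RGB2LAB).astype(np.float32); L=cv2.GaussianBlur(L,(0,0),.8)
    return np.sqrt(sum(cv2.Sobel(L[...,i],cv2.CV_32F,1,0)**2+cv2.Sobel(L[...,i],cv2.CV_32F,0,1)**2 for i in range(3)))
def score(G,n,parts,pose):
    c=contour(n,parts,pose); return map_coordinates(G,[c[:,1],c[:,0]],order=1,mode='nearest').mean()
def fit(G,parts,x0,cams=('scene','top'),steps=(.012,.012,.3),free=2,z=0):
    def f(v):
        p=list(v[:free])+[0]*(3-free) if free<3 else list(v); return -sum(score(G[c],c,parts,p+[z]) for c in cams)
    best=None
    n=free
    S=np.vstack([x0[:n]]+[np.array(x0[:n])+np.eye(n)[i]*steps[i] for i in range(n)])
    for sgn in(1,-1):
        S2=np.array(x0[:n])+(S-np.array(x0[:n]))*sgn
        r=minimize(f,x0[:n],method='Nelder-Mead',options=dict(initial_simplex=S2,xatol=1e-4,fatol=1e-3))
        if best is None or r.fun<best.fun: best=r
    return best.x,-best.fun
def draw(img,n,items,name,rect,k):
    x,y,w,h=rect; I=cv2.resize(img[y:y+h,x:x+w],None,fx=k,fy=k,interpolation=cv2.INTER_CUBIC)
    for parts,pose in items:
        for p in parts:
            uv=(proj(n,place(p,*pose))-[x,y]+.5)*k-.5
            cv2.polylines(I,[cv2.convexHull(np.round(uv).astype(np.int32))],True,(0,255,0),1)
    save(name,I)
E
python3 - <<'E'
from fit import *
I={n:cv2.cvtColor(cv2.imread(f'pics/{n}0.png'),cv2.COLOR_BGR2RGB) for n in('scene','top')}
G={n:grad(I[n]) for n in I}
init={}
for nm,parts,a,b,free in(('L',LT,(366.7,222),(448.4,331.8),2),('S',ST,(333.6,305),(282,266),2),('P',POLE,None,None,2)):
    if a is not None: x0=atz('scene',a,.01)[0][:2]; x1=atz('top',b,.01)[0][:2]
    else: x0=atz('scene',(343.2,221),.184)[0][:2]; x1=atz('top',(357,258.5),.184)[0][:2]
    print(nm,x0,x1)
    m=(x0+x1)/2
    print(' both',fit(G,parts,m),' scene',fit(G,parts,m,('scene',)),' top',fit(G,parts,m,('top',)))
print(atz('scene',(328.4,335),.02),atz('top',(226,253),.02))
E
```

```text
L [ 0.41843475 -0.27212606] [ 0.41706459 -0.27952934]
 both (array([ 0.41849325, -0.28228516]), np.float64(353.62921142578125))  scene (array([ 0.4195784 , -0.28412223]), np.float64(223.01405334472656))  top (array([ 0.4178272 , -0.28080528]), np.float64(143.5087890625))
S [0.47061462 0.27185453] [0.47748892 0.25568595]Traceback (most recent call last):
  File "<stdin>", line 10, in <module>
  File "fit.py", line 38, in fit
    r=minimize(f,x0[:n],method='Nelder-Mead',options=dict(initial_simplex=S2,xatol=1e-4,fatol=1e-3))
    res = _minimize_neldermead(fun, x0, args, callback, bounds=bounds,
                               **options)
    fxr = func(xr)
    fx = function(np.copy(x), *(wrapper_args + args))
  File "fit.py", line 32, in f
    p=list(v[:free])+[0]*(3-free) if free<3 else list(v); return -sum(score(G[c],c,parts,p+[z]) for c in cams)
                                                                  ~~~^^^^^^^^^^^^^^^^^^^^^^^^^^^^^^^^^^^^^^^^^
  File "fit.py", line 32, in <genexpr>
    p=list(v[:free])+[0]*(3-free) if free<3 else list(v); return -sum(score(G[c],c,parts,p+[z]) for c in cams)
                                                                      ~~~~~^^^^^^^^^^^^^^^^^^^^
  File "fit.py", line 29, in score
    c=contour(n,parts,pose); return map_coordinates(G,[c[:,1],c[:,0]],order=1,mode='nearest').mean()
  File "fit.py", line 21, in contour
    uv=np.vstack([proj(n,place(p,*pose)) for p in parts]); o=np.floor(uv.min(0))-3; s=(np.ceil(uv.max(0))+4-o).astype(int)
                  ~~~~^^^^^^^^^^^^^^^^^^
  File "h.py", line 7, in proj
    c,f,R,t=K(n); p=np.atleast_2d(P)@R.T+t; s=p[:,:2]/p[:,2:]; r2=(s**2).sum(1,keepdims=True)
            ~^^^
  File "h.py", line 4, in K
    c=ctrl.calibration(n); f=240/np.tan(np.radians(c['fov_y'])/2)
ValueError: time passes only in moves, steps and waits
```

```bash
python3 - <<'E'
s=open('h.py').read()
a=s.index('def K'); b=s.index('def proj')
s=s[:a]+'''from functools import lru_cache
import pickle,os
@lru_cache(None)
def K(n):
    fn=f'cal_{n}.pkl'
    if not os.path.exists(fn): pickle.dump(ctrl.calibration(n),open(fn,'wb'))
    c=pickle.load(open(fn,'rb')); f=240/np.tan(np.radians(c['fov_y'])/2)
    return c,f,cv2.Rodrigues(np.array(c['rvec'],float))[0],np.array(c['tvec'],float)
'''+s[b:]
open('h.py','w').write(s)
E
cat > m1.py <<'E'
from fit import *
I={n:cv2.cvtColor(cv2.imread(f'pics/{n}0.png'),cv2.COLOR_BGR2RGB) for n in('scene','top')}
G={n:grad(I[n]) for n in I}
for nm,parts,a,b,free in(('L',LT,(366.7,222),(448.4,331.8),2),('S',ST,(333.6,305),(281,266),2),('P',POLE,None,None,2)):
    if a is not None: x0=atz('scene',a,.01)[0][:2]; x1=atz('top',b,.01)[0][:2]
    else: x0=atz('scene',(343.2,221),.184)[0][:2]; x1=atz('top',(357,258.5),.184)[0][:2]
    m=(x0+x1)/2 if nm!='S' else x1
    print(nm,x0,x1)
    for c in(('scene','top'),('scene',),('top',)): print('  ',c,*fit(G,parts,m,c))
print(atz('scene',(328.4,335),.02),atz('top',(226,253),.02))
E
python3 m1.py
```

```text
L [ 0.41843475 -0.27212606] [ 0.41706459 -0.27952934]
   ('scene', 'top') [ 0.41849325 -0.28228516] 353.62921142578125
   ('scene',) [ 0.4195784  -0.28412223] 223.01405334472656
   ('top',) [ 0.4178272  -0.28080528] 143.5087890625
S [0.47061462 0.27185453] [0.4765471  0.25865073]
   ('scene', 'top') [0.47153597 0.26022959] 320.24346923828125
   ('scene',) [0.47219395 0.25869642] 225.97471618652344
   ('top',) [0.46791624 0.26356675] 108.89939880371094
P [0.47678552 0.04159294] [0.47421748 0.02331464]
   ('scene', 'top') [0.48034434 0.02617155] 264.90252685546875
   ('scene',) [0.47883691 0.04062692] 157.8162078857422
   ('top',) [0.4725627  0.02364555] 111.9504623413086
[[0.46331219 0.42461192 0.02      ]] [[0.46310272 0.43644096 0.02      ]]
```

```bash
cat > m2.py <<'E'
from fit import *
I={n:cv2.cvtColor(cv2.imread(f'pics/{n}0.png'),cv2.COLOR_BGR2RGB) for n in('scene','top')}
L=(.4185,-.2823);S=(.4715,.2602);P=(.4745,.0265);
B=np.r_[cyl(.075,0,.016)+[0,.03,0],cyl(.075,0,.016)-[0,.03,0]]
it=[(LT,L),(ST,S),(POLE,P),([B],P+(0,))]
draw(I['scene'],'scene',it,'d1.png',(295,200,100,150),4)
draw(I['top'],'top',it,'d2.png',(310,220,180,145),4)
E
python3 m2.py
```

```text
(no output)
```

View pics/d1.png

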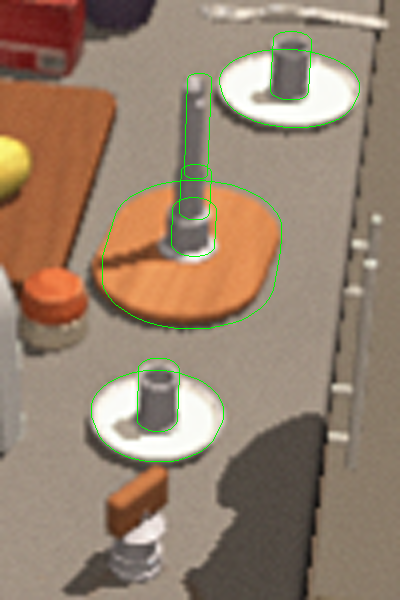

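View pics/d2.png

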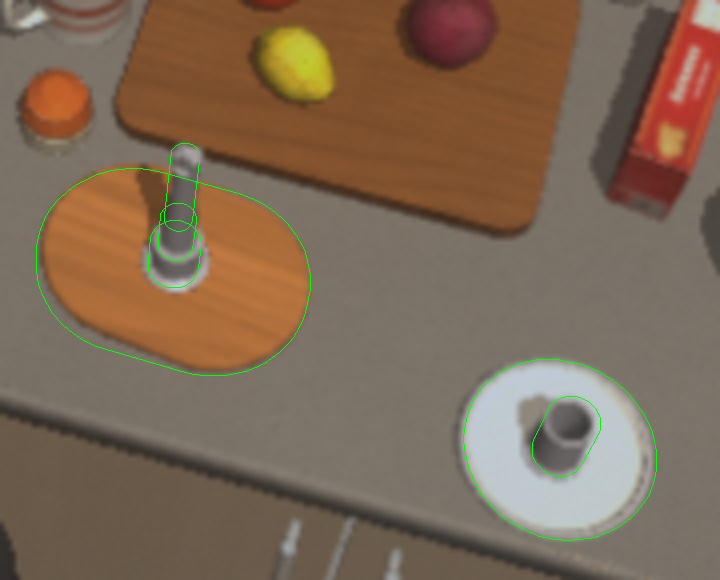

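```bash
cat > m3.py <<'E'
from fit import *
I={n:cv2.cvtColor(cv2.imread(f'pics/{n}0.png'),cv2.COLOR_BGR2RGB) for n in('scene','top')}
G={n:grad(I[n]) for n in I}
def stad(e,kind):
    if kind=='stad': return np.r_[ring(.075-e,.016)+[0,.03,0],ring(.075-e,.016)-[0,.03,0]]
    if kind=='ell': r=ring(1,.016); return r*[.075-e,.105-e,1]
    if kind[:2]=='se':
        p=float(kind[2:]); c,s=np.cos(A),np.sin(A); return np.c_[(.075-e)*np.sign(c)*abs(c)**(2/p),(.105-e)*np.sign(s)*abs(s)**(2/p),np.full(len(A),.016)]
for kind in('stad','ell','se2.4','se3','se4'):
  for cams in(('scene','top'),('scene',),('top',)):
    def f(v): return -sum(score(G[c],c,[stad(v[3],kind)],list(v[:3])) for c in cams)
    best=None
    for yaw in(-.2,.0,.2):
        x0=np.array([.478,.027,yaw,.003]); Sx=np.vstack([x0]+[x0+d for d in np.diag([.008,-.008,.1,.003])])
        r=minimize(f,x0,method='Nelder-Mead',options=dict(initial_simplex=Sx,xatol=1e-4,fatol=1e-3))
        if best is None or r.fun<best.fun: best=r
    print(kind,cams,best.x.round(4),-best.fun)
# pole only: rely on both
for x0 in((.474,.024),(.478,.027),(.478,.030),(.482,.026)):
  for c in(('scene','top'),('scene',),('top',)):print(x0,c,*fit(G,POLE,np.array(x0),c,steps=(.004,.004)))
E
python3 m3.py
```

```text
stad ('scene', 'top') [ 0.4774  0.0304 -0.1264  0.0005] 224.28485107421875
stad ('scene',) [ 0.4782  0.0346 -0.1161  0.0017] 162.05807495117188
stad ('top',) [ 0.4765  0.0244 -0.1242  0.0019] 94.88420867919922
ell ('scene', 'top') [ 0.4769  0.0304 -0.1052 -0.0031] 218.466064453125
ell ('scene',) [ 0.4779  0.0339 -0.0932 -0.0023] 155.1038055419922
ell ('top',) [ 0.4754  0.0251 -0.1413 -0.002 ] 85.0068359375
se2.4 ('scene', 'top') [ 4.774e-01  2.990e-02 -1.249e-01 -2.000e-04] 227.16224670410156
se2.4 ('scene',) [ 0.4783  0.0341 -0.106   0.0009] 161.50425720214844
se2.4 ('top',) [ 0.4761  0.0249 -0.1304  0.0012] 91.68354034423828
se3 ('scene', 'top') [ 0.4775  0.0299 -0.1185  0.0027] 221.710205078125
se3 ('scene',) [ 0.4783  0.034  -0.0981  0.004 ] 155.9750518798828
se3 ('top',) [ 0.476   0.0249 -0.1146  0.0034] 88.44542694091797
se4 ('scene', 'top') [ 0.4769  0.0302 -0.1088  0.0057] 199.32061767578125
se4 ('scene',) [ 0.4757  0.0362 -0.0083  0.0056] 143.501953125
se4 ('top',) [ 0.4763  0.025  -0.1095  0.005 ] 75.92139434814453
(0.474, 0.024) ('scene', 'top') [0.48031264 0.02616754] 264.9188232421875
(0.474, 0.024) ('scene',) [0.4805712  0.02459914] 153.8850555419922
(0.474, 0.024) ('top',) [0.47246735 0.02387248] 112.02645874023438
(0.478, 0.027) ('scene', 'top') [0.48037307 0.02572215] 264.704833984375
(0.478, 0.027) ('scene',) [0.48057123 0.02459586] 153.8850555419922
(0.478, 0.027) ('top',) [0.48046512 0.02622832] 111.68315124511719
(0.478, 0.03) ('scene', 'top') [0.4803965  0.02618324] 264.8368835449219
(0.478, 0.03) ('scene',) [0.47887908 0.04041934] 157.8984832763672
(0.478, 0.03) ('top',) [0.48070058 0.02627931] 111.72306823730469
(0.482, 0.026) ('scene', 'top') [0.48041328 0.02615812] 264.82672119140625
(0.482, 0.026) ('scene',) [0.4805712  0.02459914] 153.8850555419922
(0.482, 0.026) ('top',) [0.48070058 0.02627931] 111.72306823730469
```

```bash
cat > m4.py <<'E'
from fit import *
print('toaster',atz('top',[(272,235),(243,218),(319,185)],0.01).round(3), atz('top',[(272,229)],0.0).round(3))
print('timer',atz('top',(323,247),.03)); print('mug',atz('top',(330,213),.05))
I={n:cv2.cvtColor(cv2.imread(f'pics/{n}0.png'),cv2.COLOR_BGR2RGB) for n in('scene','top')}
G={n:grad(I[n]) for n in I}
best=[]
for yaw in np.arange(0,np.pi,.3):
    r=fit(G,HAN,np.array([.463,.43,yaw]),('scene',),free=3); best.append((r[1],*r[0]))
best.sort(reverse=True); print(np.round(best[:4],4))
b=best[0][1:]
draw(I['scene'],'scene',[(HAN,b)],'e1.png',(300,300,60,60),8)
draw(I['top'],'top',[(HAN,b)],'e2.png',(205,225,60,50),8)
E
python3 m4.py; python3 -c "
import cv2,numpy as np
a=cv2.imread('pics/e1.png');b=cv2.imread('pics/e2.png');b=cv2.copyMakeBorder(b,0,80,0,0,0);cv2.imwrite('pics/e.png',cv2.resize(np.hstack([a,b]),None,fx=.83,fy=.83))"
```

```text
toaster [[0.575 0.325 0.01 ]
 [0.609 0.439 0.01 ]
 [0.814 0.242 0.01 ]] [[0.603 0.336 0.   ]]
timer [[0.570404   0.15129249 0.03      ]]
mug [[0.68761538 0.1645671  0.05      ]]
[[198.3094   0.4724   0.4016   2.849 ]
 [197.9954   0.4735   0.4022  -0.3932]
 [195.2808   0.4721   0.4018   2.9789]
 [183.4373   0.4695   0.3876   1.1152]]
```

View pics/e.png

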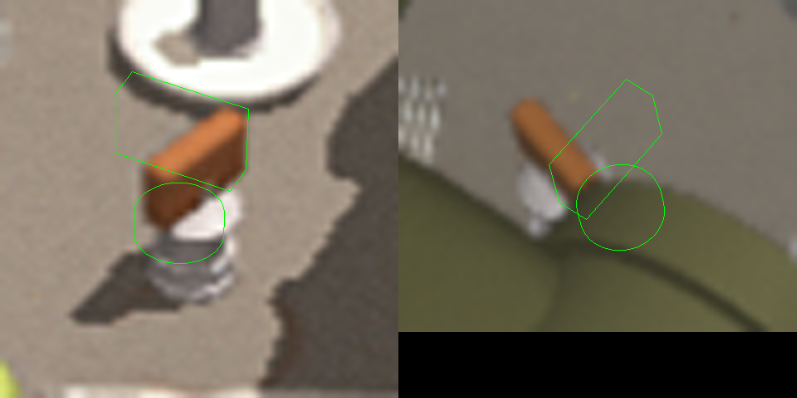

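```bash
cat > mv.py <<'E'
from h import *
from scipy.spatial.transform import Rotation as Ro
def cur():
    s=ctrl.get_state(); return np.array(s['position']),Ro.from_rotvec(s['tool_rot']),s
def down(yaw): # tool x at angle yaw (world), z down
    c,sn=np.cos(yaw),np.sin(yaw); return Ro.from_matrix(np.array([[c,sn,0],[sn,-c,0],[0,0,-1]]).T)
def rel(p0,R0,p,R):
    return (R0.inv()*R).as_rotvec().round(3).tolist(),R0.inv().apply(np.array(p)-p0).round(4).tolist()
def yawof(R): x=R.apply([1,0,0]); return np.arctan2(x[1],x[0])
def plan(wps,hand,p0=None,R0=None):
    "wps: list of (x,y,z,yaw)"
    if p0 is None: p0,R0,_=cur()
    out=[]
    for w in wps:
        a,b=rel(p0,R0,w[:3],down(w[3])); out.append([a,b,hand])
    import json; print(json.dumps(out))
E
python3 - <<'E'
from mv import *
p,R,s=cur(); y=yawof(R); print(p,y,s['time'])
a0=np.arctan2(p[1],p[0]); r0=np.hypot(p[0],p[1])
T=np.array([.4185,-.2823]); a1=np.arctan2(T[1],T[0]); r1=np.hypot(*T)
W=[]
for i in range(1,21):
    # r drops quickly
    t=i/20; r=r0+(r1+.0-r0)*min(1,t*2.5) ; a=a0+(a1-a0)*t
    W.append((r*np.cos(a),r*np.sin(a),.237 if i<17 else .237-(i-16)*.03,y+(a1-a0)*t))
plan(W[:10],0); plan(W[10:],0,np.array(W[9][:3]),down(W[9][3])); print(W[9],W[-1])
E
```

```text
[0.18078555 0.62437928 0.23661913] 2.859821637849638 0.8
[[[0.0, 0.0, 0.094], [-0.0594, -0.021, -0.0004], 0], [[0.0, 0.0, 0.188], [-0.1148, -0.0472, -0.0004], 0], [[0.0, 0.0, 0.282], [-0.1659, -0.0781, -0.0004], 0], [[0.0, 0.0, 0.376], [-0.2123, -0.1131, -0.0004], 0], [[0.0, 0.0, 0.471], [-0.2536, -0.1516, -0.0004], 0], [[0.0, -0.0, 0.565], [-0.2896, -0.1929, -0.0004], 0], [[0.0, -0.0, 0.659], [-0.3201, -0.2365, -0.0004], 0], [[0.0, -0.0, 0.753], [-0.3452, -0.2817, -0.0004], 0], [[0.0, -0.0, 0.847], [-0.3783, -0.3158, -0.0004], 0], [[0.0, -0.0, 0.941], [-0.408, -0.3528, -0.0004], 0]]
[[[0.0, 0.0, 0.094], [-0.0474, -0.0022, 0.0], 0], [[0.0, 0.0, 0.188], [-0.0945, -0.0089, 0.0], 0], [[0.0, 0.0, 0.282], [-0.1407, -0.02, 0.0], 0], [[0.0, 0.0, 0.376], [-0.1856, -0.0354, 0.0], 0], [[0.0, 0.0, 0.471], [-0.2289, -0.0549, 0.0], 0], [[0.0, 0.0, 0.565], [-0.2702, -0.0784, 0.0], 0], [[0.0, 0.0, 0.659], [-0.309, -0.1057, 0.03], 0], [[0.0, 0.0, 0.753], [-0.3452, -0.1365, 0.06], 0], [[0.0, 0.0, 0.847], [-0.3783, -0.1706, 0.09], 0], [[0.0, 0.0, 0.941], [-0.408, -0.2076, 0.12], 0]]
(np.float64(0.47459375500209033), np.float64(0.17203577451511598), 0.237, np.float64(1.918621147692009)) (np.float64(0.4185), np.float64(-0.28230000000000005), 0.11699999999999999, np.float64(0.9774206575343798))
```

>>> {"api": "step_arm", "payload": {"plan": [[[0, 0, 0.094], [-0.0594, -0.021, 0], 0], [[0, 0, 0.188], [-0.1148, -0.0472, 0], 0], [[0, 0, 0.282], [-0.1659, -0.0781, 0], 0], [[0, 0, 0.376], [-0.2123, -0.1131, 0], 0], [[0, 0, 0.471], [-0.2536, -0.1516, 0], 0], [[0, 0, 0.565], [-0.2896, -0.1929, 0], 0], [[0, 0, 0.659], [-0.3201, -0.2365, 0], 0], [[0, 0, 0.753], [-0.3452, -0.2817, 0], 0], [[0, 0, 0.847], [-0.3783, -0.3158, 0], 0], [[0, 0, 0.941], [-0.408, -0.3528, 0], 0]], "squeeze": 30}}

```text
time: 2.05
position: [0.4752, 0.1706, 0.237]
tool_rot: [1.807, 2.569, 0.002]
ft_force: [0.5, 0.2, -0.4]
grip_width: 1.004
```

>>> {"api": "step_arm", "payload": {"plan": [[[0, 0, 0.094], [-0.0474, -0.0022, 0], 0], [[0, 0, 0.188], [-0.0945, -0.0089, 0], 0], [[0, 0, 0.282], [-0.1407, -0.02, 0], 0], [[0, 0, 0.376], [-0.1856, -0.0354, 0], 0], [[0, 0, 0.471], [-0.2289, -0.0549, 0], 0], [[0, 0, 0.565], [-0.2702, -0.0784, 0], 0], [[0, 0, 0.659], [-0.309, -0.1057, 0.03], 0], [[0, 0, 0.753], [-0.3452, -0.1365, 0.06], 0], [[0, 0, 0.847], [-0.3783, -0.1706, 0.09], 0], [[0, 0, 0.941], [-0.408, -0.2076, 0.12], 0]]}}

```text
time: 3.3
position: [0.4182, -0.2836, 0.1161]
tool_rot: [2.775, 1.471, 0.002]
ft_force: [1.0, -0.5, -0.2]
grip_width: 1.001
```

```bash
cat > look.py <<'E'
import sys
from mv import *
# usage: look.py tag  x y w h k (scene)  x y w h k (top)
tag=sys.argv[1]; a=list(map(int,sys.argv[2:7])); b=list(map(int,sys.argv[7:12])) if len(sys.argv)>7 else None
p,R,s=cur(); print(s['time'],p.round(4),'yaw',yawof(R).round(3),s['ft_force'].round(1),s['joint_positions'].round(2),round(s['grip_width'],3))
ims=[]
for n,q in(('scene',a),('top',b)):
    if not q: continue
    I=ctrl.get_image(n); save(f'{tag}_{n}.png',I); x,y,w,h,k=q
    C=cv2.resize(I[y:y+h,x:x+w],None,fx=k,fy=k,interpolation=cv2.INTER_CUBIC); ims.append(C)
H=max(c.shape[0] for c in ims); ims=[cv2.copyMakeBorder(c,0,H-c.shape[0],0,4,cv2.BORDER_CONSTANT) for c in ims]
save(f'{tag}.png',np.hstack(ims)); print(np.hstack(ims).shape)
E
python3 look.py f 330 170 70 80 5 410 280 80 80 5
```

```text
3.3 [ 0.4182 -0.2836  0.1161] yaw 0.975 [ 1.  -0.5 -0.2] [-0.24  0.14  0.84  1.98 -0.12  1.08  0.06] 1.001
(400, 758, 3)
```

View pics/f.png

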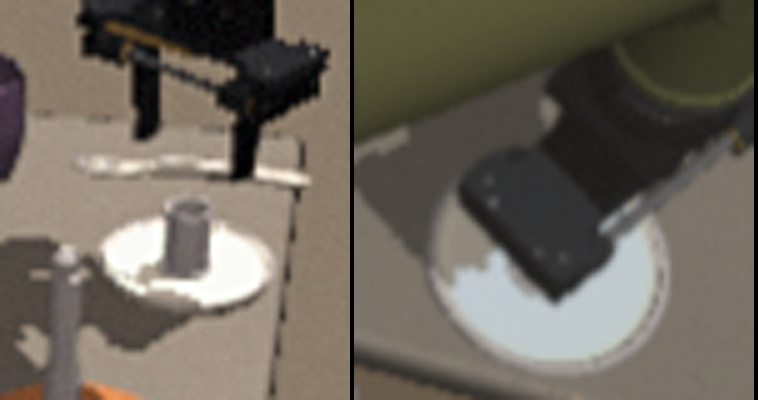

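```bash
python3 - <<'E'
from mv import *
p,R,s=cur(); y=R.apply([0,1,0])
for d in(-.051,.051): print(proj('scene',p+y*d+[0,0,-.014]))
print(proj('scene',[.4185,-.2823,.06]),proj('scene',[.4185,-.2823,.0]))
E
```

```text
[[379.8702842 204.7043956]]
[[359.80995992 196.18048665]]
[[367.63062596 209.74274682]] [[366.78586234 222.92588691]]
```

>>> {"api": "step_arm", "payload": {"plan": [[[0, 0, 0], [0, 0, 0.025], 0], [[0, 0, 0], [0, 0, 0.051], 0], [[0, 0, 0], [0, 0, 0.051], 60], [[0, 0, 0], [0, 0, 0.051], 160], [[0, 0, 0], [0, 0, 0.051], 255], [[0, 0, 0], [0, 0, 0.051], 255], [[0, 0, 0], [0, 0, 0.051], 255], [[0, 0, 0], [0, 0, 0.051], 255], [[0, 0, 0], [0, 0, 0.051], 255], [[0, 0, 0], [0, 0, 0.051], 255]], "squeeze": 30}}

```text
time: 4.65
position: [0.4183, -0.282, 0.0657]
tool_rot: [-2.772, -1.475, 0.0]
ft_force: [-1.7, 2.6, 5.2]
grip_width: 0.414
```

```bash
python3 - <<'E'
from mv import *
p0=np.array([.4185,-.2823,.066]);R0=down(.977)
W=[]
for i in range(1,11):
    t=np.clip((i-3)/6.,0,1); z=min(.066+.058*i,.27)
    W.append((.4185+t*.0605,-.2823+t*.3088,z,.977))
plan(W,255,p0,R0)
E
```

```text
[[[0.0, 0.0, 0.0], [0.0, 0.0, -0.058], 255], [[0.0, 0.0, 0.0], [0.0, 0.0, -0.116], 255], [[0.0, 0.0, 0.0], [0.0, 0.0, -0.174], 255], [[0.0, 0.0, 0.0], [0.0483, -0.0204, -0.204], 255], [[0.0, 0.0, 0.0], [0.0966, -0.0409, -0.204], 255], [[0.0, 0.0, 0.0], [0.1449, -0.0613, -0.204], 255], [[0.0, 0.0, 0.0], [0.1932, -0.0818, -0.204], 255], [[0.0, 0.0, 0.0], [0.2415, -0.1022, -0.204], 255], [[0.0, 0.0, 0.0], [0.2898, -0.1226, -0.204], 255], [[0.0, 0.0, 0.0], [0.2898, -0.1226, -0.204], 255]]
```

>>> {"api": "step_arm", "payload": {"plan": [[[0, 0, 0], [0, 0, -0.03], 255], [[0, 0, 0], [0, 0, -0.085], 255], [[0, 0, 0], [0, 0, -0.145], 255], [[0, 0, 0], [0.02, -0.0085, -0.204], 255], [[0, 0, 0], [0.075, -0.0317, -0.204], 255], [[0, 0, 0], [0.13, -0.055, -0.204], 255], [[0, 0, 0], [0.185, -0.0783, -0.204], 255], [[0, 0, 0], [0.24, -0.1015, -0.204], 255], [[0, 0, 0], [0.28, -0.1185, -0.204], 255], [[0, 0, 0], [0.2898, -0.1226, -0.204], 255]]}}

```text
time: 5.9
position: [0.4787, 0.0304, 0.2683]
tool_rot: [-2.769, -1.483, 0.001]
ft_force: [0.2, -1.0, -2.5]
grip_width: 0.414
```

>>> {"api": "step_arm", "payload": {"plan": [[[0, 0, 0], [0, 0, 0], 255], [[0, 0, 0], [0, 0, 0], 255], [[0, 0, 0], [0, 0, 0], 255], [[0, 0, 0], [0, 0, 0], 255], [[0, 0, 0], [0, 0, 0], 255], [[0, 0, 0], [0, 0, 0], 255], [[0, 0, 0], [0, 0, 0], 255], [[0, 0, 0], [0, 0, 0], 255], [[0, 0, 0], [0, 0, 0], 255], [[0, 0, 0], [0, 0, 0], 255]]}}

```text
time: 7.15
position: [0.4789, 0.0266, 0.2696]
tool_rot: [-2.773, -1.476, -0.0]
ft_force: [-0.1, -1.0, -3.0]
grip_width: 0.412
```

```bash
python3 look.py g 300 170 90 120 4 315 200 90 120 4
```

```text
7.15 [0.4789 0.0266 0.2696] yaw 0.978 [-0.1 -1.  -3. ] [-0.59 -0.08  0.46  1.82  0.04  1.39 -0.73] 0.412
(480, 728, 3)
```

View pics/g.png

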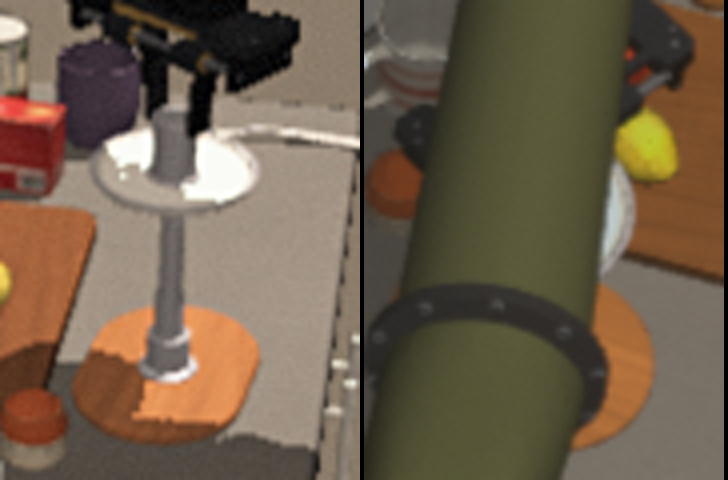

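```bash
python3 - <<'E'
from fit import *
I=cv2.cvtColor(cv2.imread('pics/g_scene.png'),cv2.COLOR_BGR2RGB); G={'scene':grad(I)}
DISC=[LT[0]]
for z in(.2,.204):
    print(z,*fit(G,LT,np.array([.479,.0266]),('scene',),z=z,steps=(.004,.004)),*fit(G,DISC,np.array([.479,.0266]),('scene',),z=z,steps=(.004,.004)))
x=fit(G,DISC,np.array([.479,.0266]),('scene',),z=.2036,steps=(.004,.004))[0]
draw(I,'scene',[(LT,(*x,0,.2036)),(POLE,(.479,.0265,0,0)),(POLE,(.4805,.0265,0,0))],'g2.png',(300,170,90,120),5)
E
```

```text
0.2 [0.48303494 0.02566101] 184.73934936523438 [0.48213856 0.02539058] 174.1415252685547
0.204 [0.48193104 0.03249951] 183.49618530273438 [0.48161068 0.03326686] 172.92678833007812
```

View pics/g2.png

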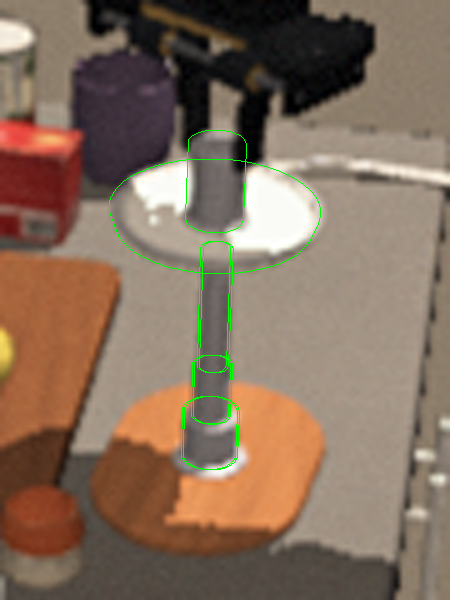

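>>> {"api": "step_arm", "payload": {"plan": [[[0, 0, 0], [-0.0008, -0.0012, 0], 255], [[0, 0, 0], [-0.0008, -0.0012, 0.012], 255], [[0, 0, 0], [-0.0008, -0.0012, 0.02], 255], [[0, 0, 0], [-0.0008, -0.0012, 0.028], 255], [[0, 0, 0], [-0.0008, -0.0012, 0.038], 255], [[0, 0, 0], [-0.0008, -0.0012, 0.048], 255], [[0, 0, 0], [-0.0008, -0.0012, 0.058], 255], [[0, 0, 0], [-0.0008, -0.0012, 0.068], 255], [[0, 0, 0], [-0.0008, -0.0012, 0.078], 255], [[0, 0, 0], [-0.0008, -0.0012, 0.078], 255]]}}

```text
time: 8.5
position: [0.4768, 0.0264, 0.1906]
tool_rot: [-2.773, -1.475, 0.003]
ft_force: [-0.8, 0.0, -3.0]
grip_width: 0.414
```

>>> {"api": "step_arm", "payload": {"plan": [[[0, 0, 0], [0, 0, 0.01], 255], [[0, 0, 0], [0, 0, 0.02], 255], [[0, 0, 0], [0, 0, 0.024], 255], [[0, 0, 0], [0, 0, 0.028], 255], [[0, 0, 0], [0, 0, 0.032], 255], [[0, 0, 0], [0, 0, 0.036], 255], [[0, 0, 0], [0, 0, 0.04], 255], [[0, 0, 0], [0, 0, 0.044], 255], [[0, 0, 0], [0, 0, 0.048], 255], [[0, 0, 0], [0, 0, 0.048], 255]]}}

```text
time: 9.75
position: [0.4772, 0.0264, 0.1432]
tool_rot: [2.774, 1.475, -0.001]
ft_force: [0.4, 1.1, -3.1]
grip_width: 0.41
```

```bash
python3 look.py i 300 190 90 100 5 
```

```text
9.75 [0.4772 0.0264 0.1432] yaw 0.978 [ 0.4  1.1 -3.1] [-0.58  0.02  0.48  2.   -0.01  1.13 -0.69] 0.41
(500, 454, 3)
```

View pics/i.png

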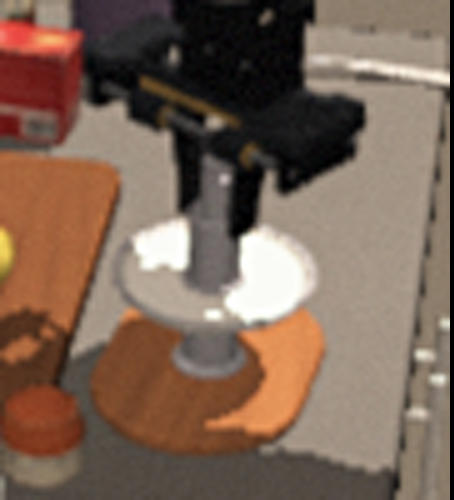

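>>> {"api": "step_arm", "payload": {"plan": [[[0, 0, 0], [0, 0, 0.004], 255], [[0, 0, 0], [0, 0, 0.007], 255], [[0, 0, 0], [0, 0, 0.01], 255], [[0, 0, 0], [0, 0, 0.012], 255], [[0, 0, 0], [0, 0, 0.0135], 255], [[0, 0, 0], [0, 0, 0.0135], 255], [[0, 0, 0], [0, 0, 0.0135], 255], [[0, 0, 0], [0, 0, 0.0135], 255], [[0, 0, 0], [0, 0, 0.0135], 255], [[0, 0, 0], [0, 0, 0.0135], 255]]}}

```text
time: 11.05
position: [0.4774, 0.0265, 0.1301]
tool_rot: [-2.774, -1.475, -0.0]
ft_force: [0.6, -0.6, -3.1]
grip_width: 0.413
```

>>> {"api": "step_arm", "payload": {"plan": [[[0, 0, 0], [0, 0, 0], 255], [[0, 0, 0], [0, 0, 0], 255], [[0, 0, 0], [0, 0, 0], 255], [[0, 0, 0], [0, 0, 0], 255], [[0, 0, 0], [0, 0, 0], 255], [[0, 0, 0], [0, 0, 0], 135], [[0, 0, 0], [0, 0, 0], 130], [[0, 0, 0], [0, 0, 0], 110], [[0, 0, 0], [0, 0, 0], 40], [[0, 0, 0], [0, 0, 0], 0]], "squeeze": 3}}

```text
time: 12.3
position: [0.4775, 0.0266, 0.1301]
tool_rot: [-2.773, -1.476, -0.0]
ft_force: [-0.6, -0.5, -0.2]
grip_width: 0.71
```

```bash
python3 look.py j 300 190 90 100 5 
```

```text
12.3 [0.4775 0.0266 0.1301] yaw 0.978 [-0.6 -0.5 -0.2] [-0.58  0.03  0.48  2.01 -0.02  1.1  -0.69] 0.71
(500, 454, 3)
```

View pics/j.png

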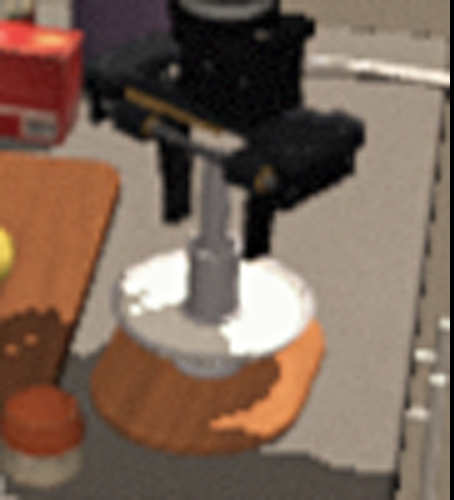

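```bash
python3 look.py k 300 300 60 70 6 200 220 110 70 5 
```

```text
12.35 [0.4774 0.0265 0.1301] yaw 0.978 [0.2 0.3 0.5] [-0.58  0.03  0.48  2.01 -0.02  1.1  -0.69] 0.756
(420, 918, 3)
```

View pics/k.png

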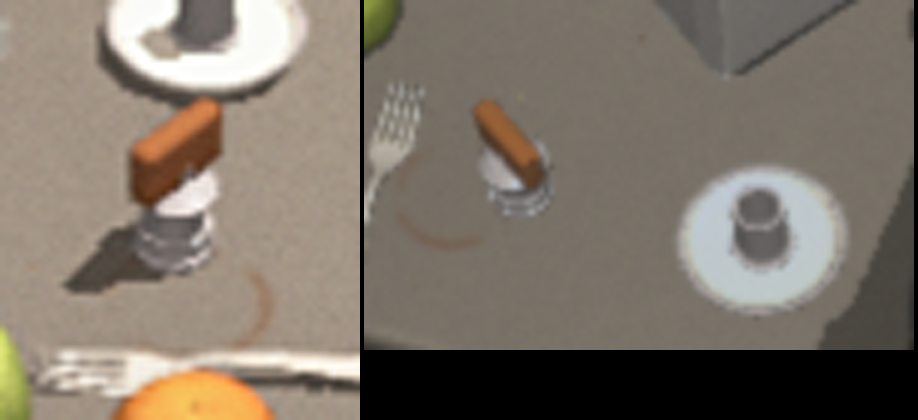

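Both views are clear: brown handle with grip at scene (329,325), top (301/5…≈229,248); small dish at top (352,266). Fitting both again.

```bash
cat > m5.py <<'E'
from fit import *
I={n:cv2.cvtColor(cv2.imread(f'pics/k_{n}.png'),cv2.COLOR_BGR2RGB) for n in('scene','top')}
G={n:grad(I[n]) for n in I}
for c in(('scene','top'),('scene',),('top',)): print(c,*fit(G,ST,np.array([.4715,.2602]),c))
GB=[HAN[0]]
best=[]
x0=(atz('scene',(329,324),.059)[0]+atz('top',(229,248),.06)[0])/2; print(x0)
for cams in(('scene','top'),('scene',),('top',)):
  best=[]
  for yaw in np.arange(0,np.pi,.25):
    r=fit(G,GB,np.array([x0[0],x0[1],yaw]),cams,free=3,steps=(.005,.005,.2)); best.append((r[1],*r[0]))
  best.sort(reverse=True); print(cams,np.round(best[:3],4))
  if len(cams)==2: b=best[0][1:]
H2=HAN+[cyl(.014,.012,.042)]
draw(I['scene'],'scene',[(H2,b)],'e1.png',(300,300,60,60),6)
draw(I['top'],'top',[(H2,b),(ST,(.4715,.2602))],'e2.png',(205,225,90,60),6)
a=cv2.imread('pics/e1.png');q=cv2.imread('pics/e2.png');cv2.imwrite('pics/e3.png',np.hstack([a,q])[:,:800])
E
python3 m5.py
```

```text
('scene', 'top') [0.471648   0.26063564] 414.52435302734375
('scene',) [0.47204827 0.26026343] 281.4437561035156
('top',) [0.47072894 0.26216363] 137.50411987304688
[0.46257539 0.42049952 0.0595    ]
('scene', 'top') [[337.6343   0.4625   0.4209   1.081 ]
 [337.1861   0.4626   0.4206   1.0841]
 [337.1443   0.4622   0.4207   1.0972]]
('scene',) [[235.8887   0.4625   0.4207   1.1089]
 [235.7196   0.4627   0.4207   1.1094]
 [235.4215   0.4624   0.4212   1.1084]]
('top',) [[116.2521   0.4606   0.4205   0.9601]
 [116.2213   0.4606   0.4202   0.9512]
 [116.2065   0.4608   0.4201   4.1021]]
```

View pics/e3.png

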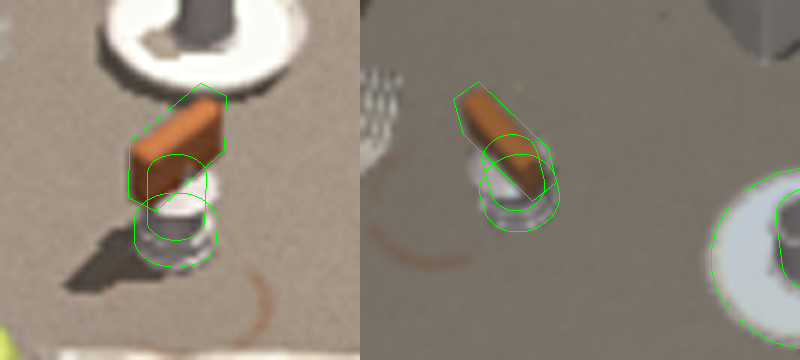

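```bash
python3 - <<'E'
from mv import *
p0=np.array([.4775,.0265,.1305]);R0=down(.977)
d=[(0,.19),(0,.23),(.2,.235),(.45,.235),(.7,.235),(.9,.22),(1,.18),(1,.13),(1,.09),(1,.05)]
plan([(.4775-.006*t,.0265+.234*t,z,.977) for t,z in d],0,p0,R0)
E
```

```text
[[[0.0, 0.0, 0.0], [0.0, 0.0, -0.0595], 0], [[0.0, 0.0, 0.0], [0.0, 0.0, -0.0995], 0], [[0.0, 0.0, 0.0], [0.0381, -0.0272, -0.1045], 0], [[0.0, 0.0, 0.0], [0.0858, -0.0612, -0.1045], 0], [[0.0, 0.0, 0.0], [0.1334, -0.0951, -0.1045], 0], [[0.0, 0.0, 0.0], [0.1715, -0.1223, -0.0895], 0], [[0.0, 0.0, 0.0], [0.1906, -0.1359, -0.0495], 0], [[0.0, 0.0, 0.0], [0.1906, -0.1359, 0.0005], 0], [[0.0, 0.0, 0.0], [0.1906, -0.1359, 0.0405], 0], [[0.0, 0.0, 0.0], [0.1906, -0.1359, 0.0805], 0]]
```

>>> {"api": "step_arm", "payload": {"plan": [[[0, 0, 0], [0, 0, -0.0595], 0], [[0, 0, 0], [0, 0, -0.0995], 0], [[0, 0, 0], [0.0381, -0.0272, -0.1045], 0], [[0, 0, 0], [0.0858, -0.0612, -0.1045], 0], [[0, 0, 0], [0.1334, -0.0951, -0.1045], 0], [[0, 0, 0], [0.1715, -0.1223, -0.0895], 0], [[0, 0, 0], [0.1906, -0.1359, -0.0495], 0], [[0, 0, 0], [0.1906, -0.1359, 0.0005], 0], [[0, 0, 0], [0.1906, -0.1359, 0.0405], 0], [[0, 0, 0], [0.1906, -0.1359, 0.06], 0]]}}

```text
time: 13.7
position: [0.4697, 0.2597, 0.0673]
tool_rot: [2.773, 1.476, -0.006]
ft_force: [0.2, 0.2, 0.1]
grip_width: 1.001
```

```bash
python3 look.py l 300 210 80 110 5 240 220 110 100 4 
```

```text
13.7 [0.4697 0.2597 0.0673] yaw 0.978 [0.2 0.2 0.1] [-0.78  0.24  0.25  1.93 -0.07  0.99 -1.09] 1.001
(550, 848, 3)
```

View pics/l.png

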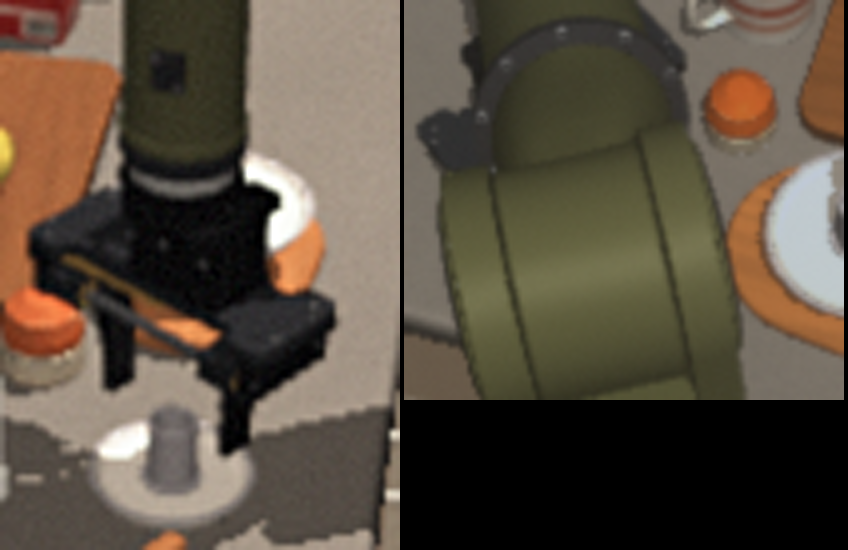

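>>> {"api": "step_arm", "payload": {"plan": [[[0, 0, 0], [0, 0, 0.0225], 0], [[0, 0, 0], [0, 0, 0.0225], 60], [[0, 0, 0], [0, 0, 0.0225], 160], [[0, 0, 0], [0, 0, 0.0225], 255], [[0, 0, 0], [0, 0, 0.0225], 255], [[0, 0, 0], [0, 0, 0.0225], 255], [[0, 0, 0], [0, 0, 0.0225], 255], [[0, 0, 0], [0, 0, 0.0225], 255], [[0, 0, 0], [0, 0, 0], 255], [[0, 0, 0], [0, 0, -0.05], 255]], "squeeze": 30}}

```text
time: 15.05
position: [0.469, 0.2592, 0.1179]
tool_rot: [2.772, 1.475, -0.011]
ft_force: [0.5, 0.7, -2.0]
grip_width: 0.357
```

>>> {"api": "step_arm", "payload": {"plan": [[[0, 0, 0], [0, 0, -0.06], 255], [[0, 0, 0], [-0.005, 0.003, -0.12], 255], [[0, 0, 0], [-0.043, 0.031, -0.13], 255], [[0, 0, 0], [-0.09, 0.065, -0.1315], 255], [[0, 0, 0], [-0.136, 0.098, -0.1315], 255], [[0, 0, 0], [-0.174, 0.125, -0.1315], 255], [[0, 0, 0], [-0.188, 0.1345, -0.1315], 255], [[0, 0, 0], [-0.1904, 0.1362, -0.1315], 255], [[0, 0, 0], [-0.1904, 0.1362, -0.1315], 255], [[0, 0, 0], [-0.1904, 0.1362, -0.1315], 255]]}}

```text
time: 16.3
position: [0.4777, 0.0283, 0.2513]
tool_rot: [-2.771, -1.479, 0.001]
ft_force: [0.9, -0.1, -2.5]
grip_width: 0.353
```

```bash
python3 look.py n 300 160 90 130 4 315 200 90 120 4
python3 - <<'E'
from fit import *
I=cv2.cvtColor(cv2.imread('pics/n_scene.png'),cv2.COLOR_BGR2RGB); G={'scene':grad(I)}
for z in(.2,.204):
  for M in(ST,[ST[0]]): print(z,*fit(G,M,np.array([.478,.0265]),('scene',),z=z,steps=(.004,.004)))
draw(I,'scene',[(ST,(.479,.0265,0,.2035)),(POLE,(.479,.0265,0,0)),(LT,(.479,.0265,0,.052))],'n2.png',(300,160,90,130),5)
E
```

```text
16.3 [0.4777 0.0283 0.2513] yaw 0.981 [ 0.9 -0.1 -2.5] [-0.6  -0.07  0.46  1.85  0.03  1.36 -0.73] 0.353
(520, 728, 3)
0.2 [0.48752344 0.01960547] 180.61572265625
0.2 [0.4834375 0.021875 ] 159.57386779785156
0.204 [0.47459715 0.01370123] 193.25979614257812
0.204 [0.47683875 0.01452775] 181.83706665039062
```

View pics/n2.png

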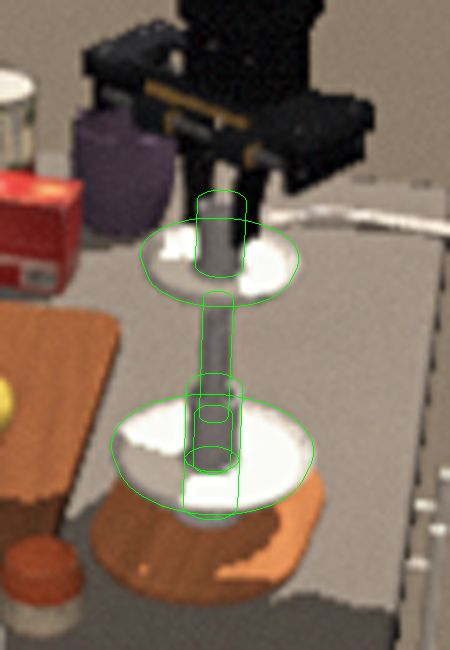

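View pics/n.png

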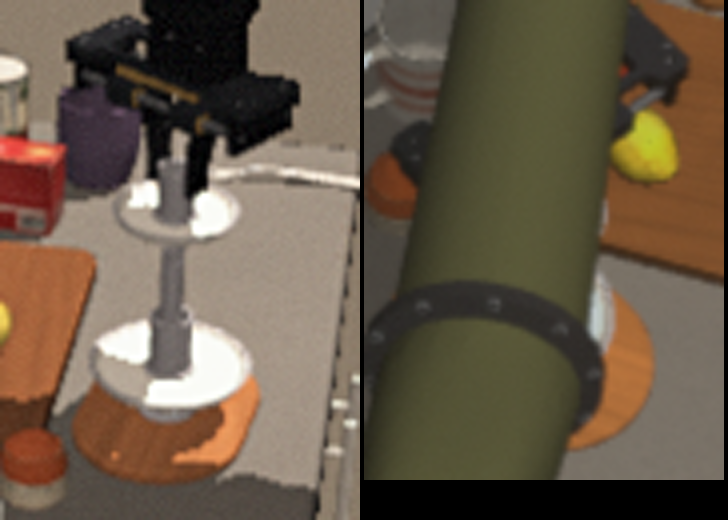

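>>> {"api": "step_arm", "payload": {"plan": [[[0, 0, 0], [0, 0, 0.008], 255], [[0, 0, 0], [0, 0, 0.014], 255], [[0, 0, 0], [0, 0, 0.018], 255], [[0, 0, 0], [0, 0, 0.02], 255], [[0, 0, 0], [0, 0, 0.022], 255], [[0, 0, 0], [0, 0, 0.024], 255], [[0, 0, 0], [0, 0, 0.026], 255], [[0, 0, 0], [0, 0, 0.028], 255], [[0, 0, 0], [0, 0, 0.03], 255], [[0, 0, 0], [0, 0, 0.03], 255]]}}

```text
time: 17.65
position: [0.4777, 0.0265, 0.2214]
tool_rot: [-2.773, -1.475, 0.0]
ft_force: [-0.3, 0.2, -1.9]
grip_width: 0.357
```

>>> {"api": "step_arm", "payload": {"plan": [[[0, 0, 0], [0, 0, 0.008], 255], [[0, 0, 0], [0, 0, 0.016], 255], [[0, 0, 0], [0, 0, 0.024], 255], [[0, 0, 0], [0, 0, 0.032], 255], [[0, 0, 0], [0, 0, 0.04], 255], [[0, 0, 0], [0, 0, 0.046], 255], [[0, 0, 0], [0, 0, 0.051], 255], [[0, 0, 0], [0, 0, 0.055], 255], [[0, 0, 0], [0, 0, 0.0585], 255], [[0, 0, 0], [0, 0, 0.0585], 255]]}}

```text
time: 18.9
position: [0.4777, 0.0265, 0.1629]
tool_rot: [-2.774, -1.475, 0.0]
ft_force: [-1.0, 0.9, -2.7]
grip_width: 0.353
```

Lower the last 2–3 mm, then release.

>>> {"api": "step_arm", "payload": {"plan": [[[0, 0, 0], [0, 0, 0.001], 255], [[0, 0, 0], [0, 0, 0.002], 255], [[0, 0, 0], [0, 0, 0.003], 255], [[0, 0, 0], [0, 0, 0.003], 255], [[0, 0, 0], [0, 0, 0.003], 150], [[0, 0, 0], [0, 0, 0.003], 120], [[0, 0, 0], [0, 0, 0.003], 60], [[0, 0, 0], [0, 0, 0.003], 0], [[0, 0, 0], [0, 0, 0.003], 0], [[0, 0, 0], [0, 0, 0.003], 0]], "squeeze": 10}}

```text
time: 20.15
position: [0.4778, 0.0265, 0.1601]
tool_rot: [-2.774, -1.475, -0.0]
ft_force: [0.1, -0.2, -0.7]
grip_width: 0.896
```

```bash
python3 look.py o 300 160 90 130 5
```

```text
20.15 [0.4778 0.0265 0.1601] yaw 0.978 [ 0.1 -0.2 -0.7] [-0.59 -0.    0.48  1.98  0.    1.16 -0.7 ] 0.896
(650, 454, 3)
```

View pics/o.png

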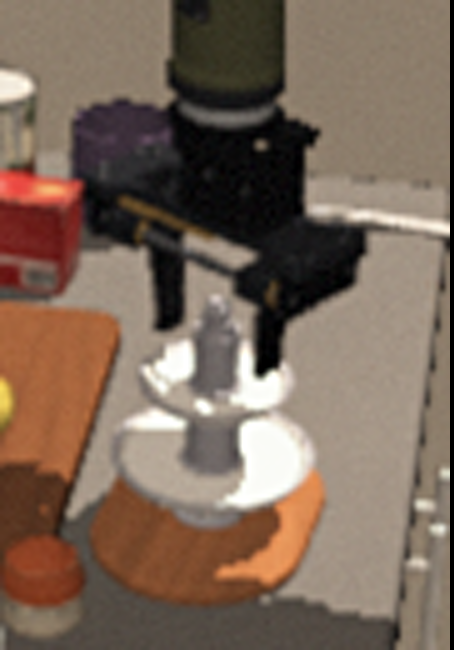

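```bash
python3 - <<'E'
from mv import *
p0=np.array([.4778,.0264,.1602]);R0=down(.977)
d=[(0,.195),(.02,.235),(.15,.24),(.3,.24),(.45,.24),(.6,.24),(.75,.24),(.89,.22),(1,.18),(1,.14)]
plan([(.4778-.0153*t,.0264+.3943*t,z,.977+.073*min(1,t*1.2)) for t,z in d],0,p0,R0)
E
```

```text
[[[0.0, 0.0, 0.0], [0.0, 0.0, -0.0348], 0], [[0.0, 0.0, -0.002], [0.0064, -0.0047, -0.0748], 0], [[0.0, 0.0, -0.013], [0.0477, -0.035, -0.0798], 0], [[0.0, 0.0, -0.026], [0.0955, -0.07, -0.0798], 0], [[0.0, 0.0, -0.039], [0.1432, -0.105, -0.0798], 0], [[0.0, 0.0, -0.053], [0.1909, -0.14, -0.0798], 0], [[0.0, 0.0, -0.066], [0.2387, -0.175, -0.0798], 0], [[0.0, 0.0, -0.073], [0.2832, -0.2076, -0.0598], 0], [[0.0, 0.0, -0.073], [0.3182, -0.2333, -0.0198], 0], [[0.0, 0.0, -0.073], [0.3182, -0.2333, 0.0202], 0]]
```

>>> {"api": "step_arm", "payload": {"plan": [[[0, 0, 0], [0, 0, -0.0348], 0], [[0, 0, -0.002], [0.0064, -0.0047, -0.0748], 0], [[0, 0, -0.013], [0.0477, -0.035, -0.0798], 0], [[0, 0, -0.026], [0.0955, -0.07, -0.0798], 0], [[0, 0, -0.039], [0.1432, -0.105, -0.0798], 0], [[0, 0, -0.053], [0.1909, -0.14, -0.0798], 0], [[0, 0, -0.066], [0.2387, -0.175, -0.0798], 0], [[0, 0, -0.073], [0.2832, -0.2076, -0.0598], 0], [[0, 0, -0.073], [0.3182, -0.2333, -0.0198], 0], [[0, 0, -0.073], [0.3182, -0.2333, 0.0202], 0]], "squeeze": 40}}

```text
time: 21.45
position: [0.4598, 0.4258, 0.1382]
tool_rot: [-2.711, -1.584, -0.001]
ft_force: [0.2, -0.7, 0.1]
grip_width: 1.003
```

```bash
python3 look.py q 295 270 80 110 5 315 210 100 120 4
```

```text
21.45 [0.4598 0.4258 0.1382] yaw 1.058 [ 0.2 -0.7  0.1] [-0.92  0.33  0.16  1.64 -0.06  1.17 -1.26] 1.003
(550, 808, 3)
```

View pics/q.png

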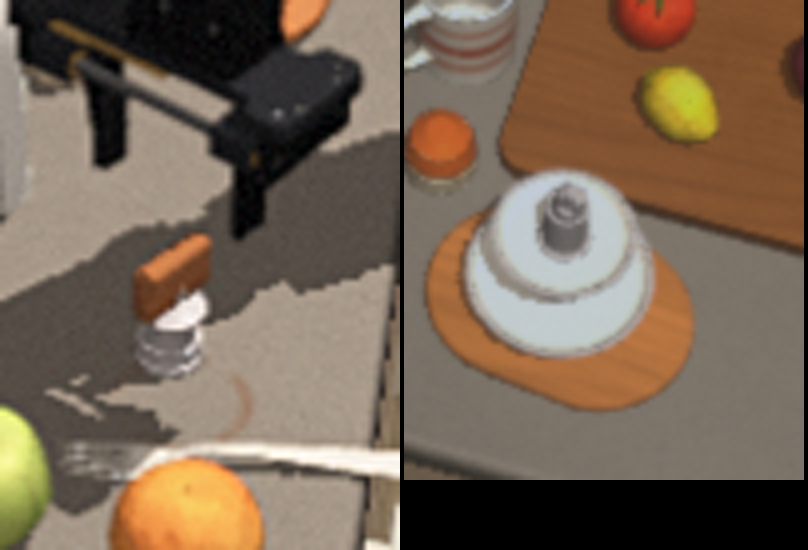

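```bash
python3 - <<'E'
from fit import *
I={n:cv2.cvtColor(cv2.imread(f'pics/q_{n}.png'),cv2.COLOR_BGR2RGB) for n in('scene','top')}
G={n:grad(I[n]) for n in I}
for nm,M,z in(('S',[ST[0]],.112),('L',[LT[0]],.052),('tip',[cyl(.010,.164,.182)],0)):
    for c in(('scene','top'),('top',),('scene',)): print(nm,c,*fit(G,M,np.array([.4785,.0265]),c,z=z,steps=(.004,.004)))
P=(.4785,.0265)
it=[(ST,(*P,0,.112)),(LT,(*P,0,.052)),([cyl(.01,.164,.182)],P)]
draw(I['top'],'top',it,'q2.png',(325,230,70,80),7)
draw(I['scene'],'scene',it,'q3.png',(310,200,70,80),6)
a=cv2.imread('pics/q2.png');b=cv2.imread('pics/q3.png')
h=max(a.shape[0],b.shape[0]);a=cv2.resize(a,None,fx=.8,fy=.8);b=cv2.resize(b,(int(b.shape[1]*a.shape[0]/b.shape[0]),a.shape[0]))
cv2.imwrite('pics/q4.png',np.hstack([a,b]))
E
```

```text
S ('scene', 'top') [0.47697226 0.0269756 ] 256.322998046875
S ('top',) [0.47651783 0.0265194 ] 154.38262939453125
S ('scene',) [0.47832615 0.03237363] 112.03804016113281
L ('scene', 'top') [0.48064938 0.02759329] 260.1575927734375
L ('top',) [0.48095875 0.02795074] 145.9252471923828
L ('scene',) [0.48119438 0.01759078] 115.42731475830078
tip ('scene', 'top') [0.47560742 0.02739551] 250.44056701660156
tip ('top',) [0.48786426 0.02648291] 140.6845245361328
tip ('scene',) [0.47551276 0.02703726] 153.09727478027344
```

View pics/q4.png

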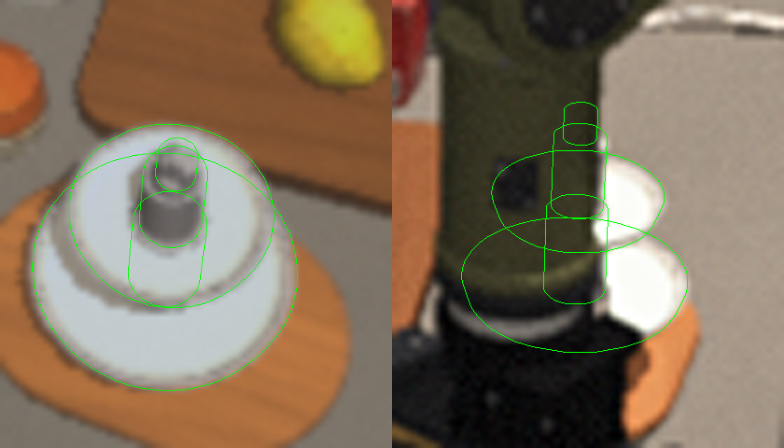

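>>> {"api": "step_arm", "payload": {"plan": [[[0, 0, 0], [0, 0, 0.04], 0], [[0, 0, 0], [0, 0, 0.07], 0], [[0, 0, 0], [0, 0, 0.08], 0], [[0, 0, 0], [0, 0, 0.08], 80], [[0, 0, 0], [0, 0, 0.08], 150], [[0, 0, 0], [0, 0, 0.08], 190], [[0, 0, 0], [0, 0, 0.08], 255], [[0, 0, 0], [0, 0, 0.08], 255], [[0, 0, 0], [0, 0, 0.08], 255], [[0, 0, 0], [0, 0, 0.08], 255]], "squeeze": 50}}

```text
time: 22.8
position: [0.4621, 0.4208, 0.0598]
tool_rot: [2.718, 1.576, -0.0]
ft_force: [-0.3, 0.2, 0.5]
grip_width: 0.285
```

```bash
python3 look.py r 295 270 80 110 5 200 210 100 90 4
```

```text
22.8 [0.4621 0.4208 0.0598] yaw 1.051 [-0.3  0.2  0.5] [-0.91  0.41  0.16  1.71 -0.07  1.03 -1.25] 0.285
(550, 808, 3)
```

View pics/r.png

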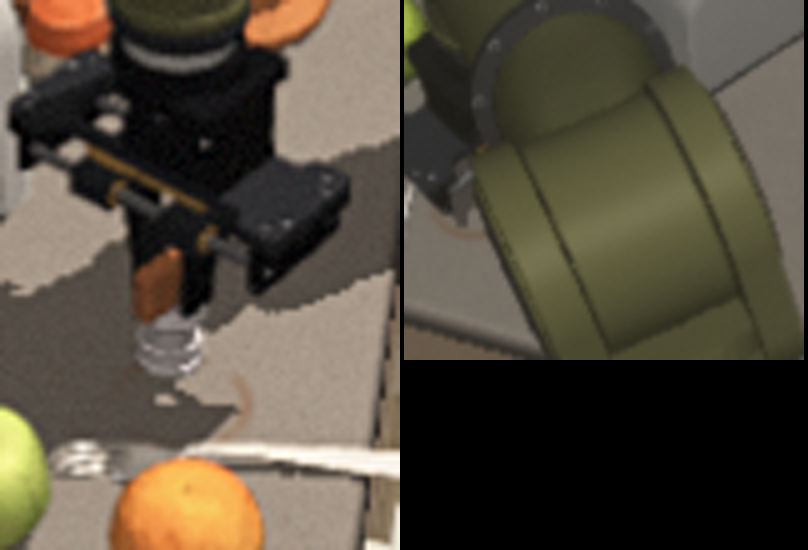

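```bash
python3 - <<'E'
from mv import *
p0=np.array([.4625,.4207,.060]);R0=down(1.05)
W=[]
for i in range(1,21):
    z=[.06,.06,.1,.155,.21][i-1] if i<=5 else .264
    t=np.clip((i-5)/9,0,1); r=np.clip((i-5)/12,0,1)
    W.append((.4625+t*(.4777-.4625),.4207+t*(.0267-.4207),z,1.05+1.97*r))
plan(W[:10],255,p0,R0); print(W[9]); plan(W[10:],255,np.array(W[9][:3]),down(W[9][3]))
E
```

```text
[[[0.0, 0.0, 0.0], [0.0, 0.0, 0.0], 255], [[0.0, 0.0, 0.0], [0.0, 0.0, 0.0], 255], [[0.0, 0.0, 0.0], [0.0, 0.0, -0.04], 255], [[0.0, 0.0, 0.0], [0.0, 0.0, -0.095], 255], [[0.0, 0.0, 0.0], [0.0, 0.0, -0.15], 255], [[0.0, 0.0, -0.164], [-0.0371, 0.0232, -0.204], 255], [[0.0, 0.0, -0.328], [-0.0743, 0.0465, -0.204], 255], [[0.0, 0.0, -0.493], [-0.1114, 0.0697, -0.204], 255], [[0.0, 0.0, -0.657], [-0.1485, 0.093, -0.204], 255], [[0.0, 0.0, -0.821], [-0.1857, 0.1162, -0.204], 255]]
(np.float64(0.47094444444444444), np.float64(0.2018111111111111), 0.264, np.float64(1.8708333333333333))
[[[0.0, 0.0, -0.164], [-0.0423, -0.0113, 0.0], 255], [[0.0, 0.0, -0.328], [-0.0846, -0.0227, 0.0], 255], [[0.0, 0.0, -0.492], [-0.127, -0.034, 0.0], 255], [[0.0, 0.0, -0.657], [-0.1693, -0.0453, 0.0], 255], [[0.0, 0.0, -0.821], [-0.1693, -0.0453, 0.0], 255], [[0.0, 0.0, -0.985], [-0.1693, -0.0453, 0.0], 255], [[0.0, 0.0, -1.149], [-0.1693, -0.0453, 0.0], 255], [[0.0, 0.0, -1.149], [-0.1693, -0.0453, 0.0], 255], [[0.0, 0.0, -1.149], [-0.1693, -0.0453, 0.0], 255], [[0.0, 0.0, -1.149], [-0.1693, -0.0453, 0.0], 255]]
```

>>> {"api": "step_arm", "payload": {"plan": [[[0, 0, 0], [0, 0, 0], 255], [[0, 0, 0], [0, 0, 0], 255], [[0, 0, 0], [0, 0, -0.04], 255], [[0, 0, 0], [0, 0, -0.095], 255], [[0, 0, 0], [0, 0, -0.15], 255], [[0, 0, -0.164], [-0.0371, 0.0232, -0.204], 255], [[0, 0, -0.328], [-0.0743, 0.0465, -0.204], 255], [[0, 0, -0.493], [-0.1114, 0.0697, -0.204], 255], [[0, 0, -0.657], [-0.1485, 0.093, -0.204], 255], [[0, 0, -0.821], [-0.1857, 0.1162, -0.204], 255]], "squeeze": 60}}

```text
time: 24.15
position: [0.4704, 0.2002, 0.2637]
tool_rot: [-1.856, -2.534, 0.0]
ft_force: [0.7, -1.0, -0.9]
grip_width: 0.18
```

>>> {"api": "step_arm", "payload": {"plan": [[[0, 0, -0.164], [-0.0423, -0.0113, 0], 255], [[0, 0, -0.328], [-0.0846, -0.0227, 0], 255], [[0, 0, -0.492], [-0.127, -0.034, 0], 255], [[0, 0, -0.657], [-0.1693, -0.0453, 0], 255], [[0, 0, -0.821], [-0.1693, -0.0453, 0], 255], [[0, 0, -0.985], [-0.1693, -0.0453, 0], 255], [[0, 0, -1.149], [-0.1693, -0.0453, 0], 255], [[0, 0, -1.149], [-0.1693, -0.0453, 0], 255], [[0, 0, -1.149], [-0.1693, -0.0453, 0], 255], [[0, 0, -1.149], [-0.1693, -0.0453, 0], 255]]}}

```text
time: 25.4
position: [0.4776, 0.0268, 0.2638]
tool_rot: [-0.192, -3.136, -0.0]
ft_force: [0.6, 0.6, -1.7]
grip_width: 0.183
```

```bash
python3 look.py t 305 150 80 130 5 315 200 90 120 4
```

```text
25.4 [0.4776 0.0268 0.2638] yaw 3.019 [ 0.6  0.6 -1.7] [-0.57 -0.08  0.44  1.83  0.03  1.38  1.31] 0.183
(650, 768, 3)
```

View pics/t.png

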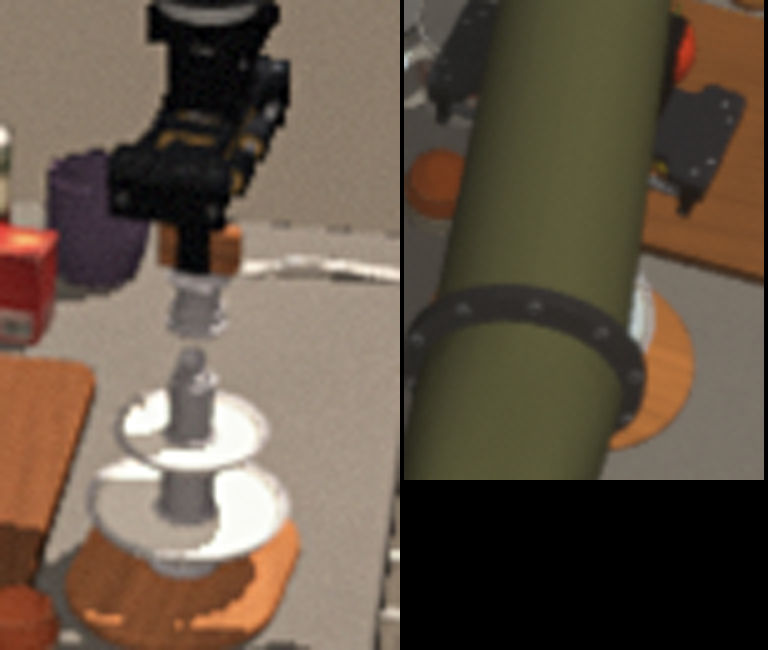

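```bash
python3 - <<'E'
from fit import *
I=cv2.cvtColor(cv2.imread('pics/t_scene.png'),cv2.COLOR_BGR2RGB); G={'scene':grad(I)}
B=cv2.GaussianBlur(I,(0,0),.6)
col=[cyl(.020,0,.010)]; 
z=.2038
for M,nm in((col,'collar'),([HAN[0]],'grip'),([cyl(.020,0,.01),HAN[0],cyl(.014,.01,.042)],'all')):
    def f(v): return -score(G['scene'],'scene',M,(v[0],v[1],-.12,z))
    print(nm,minimize(f,[.4775,.0267],method='Nelder-Mead',options=dict(initial_simplex=[[.4775,.0267],[.4815,.0267],[.4775,.0307]],xatol=1e-4)).x)
tip=[cyl(.010,.164,.182)]
for s in(.004,-.004):
    def f(v): return -score(G['scene'],'scene',tip,(v[0],v[1],0,0))
    r=minimize(f,[.478,.0267],method='Nelder-Mead',options=dict(initial_simplex=[[.478,.0267],[.478+s,.0267],[.478,.0267+s]],xatol=1e-4));print('tip',r.x,r.fun)
draw(I,'scene',[(HAN,(.478,.0267,-.12,z)),(tip,(.478,.0267)),(ST,(.478,.0267,0,.112))],'t2.png',(315,180,60,80),9)
E
```

```text
collar [0.4791503  0.02507193]
grip [0.48153125 0.0303875 ]
all [0.47661043 0.02873867]
tip [0.4646307  0.14517031] -226.12954711914062
tip [0.48002266 0.02152903] -105.29234313964844
```

View pics/t2.png

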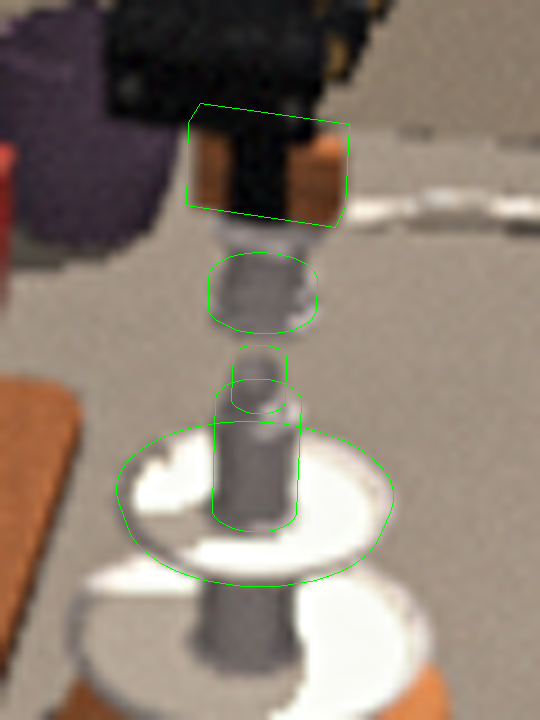

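>>> {"api": "step_arm", "payload": {"plan": [[[0, 0, 0], [0, 0, 0.008], 255], [[0, 0, 0], [0, 0, 0.014], 255], [[0, 0, 0], [0, 0, 0.017], 255], [[0, 0, 0], [0, 0, 0.019], 255], [[0, 0, 0], [0, 0, 0.021], 255], [[0, 0, 0], [0, 0, 0.023], 255], [[0, 0, 0], [0, 0, 0.025], 255], [[0, 0, 0], [0, 0, 0.027], 255], [[0, 0, 0], [0, 0, 0.029], 255], [[0, 0, 0], [0, 0, 0.03], 255]]}}

```text
time: 26.75
position: [0.4777, 0.0268, 0.2338]
tool_rot: [0.19, 3.136, 0.0]
ft_force: [0.5, -0.7, -0.8]
grip_width: 0.178
```

```bash
python3 look.py u 315 170 70 90 6; python3 -c "
from bench import ctrl
print(ctrl.get_state()['torque'])"
```

```text
26.75 [0.4777 0.0268 0.2338] yaw 3.021 [ 0.5 -0.7 -0.8] [-0.57 -0.06  0.44  1.88  0.03  1.32  1.32] 0.178
(540, 424, 3)
[-0.0768933  -0.15432179 -0.02201157]
```

View pics/u.png

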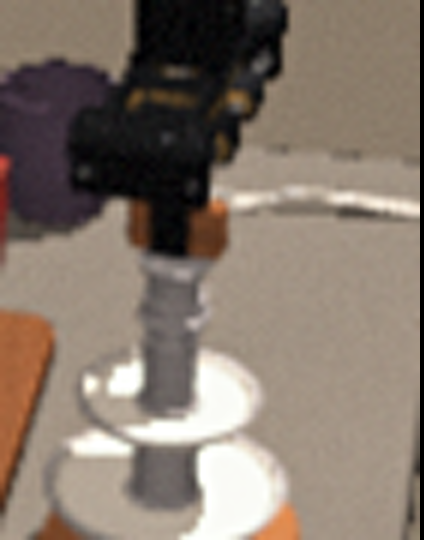

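>>> {"api": "step_arm", "payload": {"plan": [[[0, 0, 0], [0, 0, 0.001], 255], [[0, 0, 0], [0, 0, 0.002], 255], [[0, 0, 0], [0, 0, 0.003], 255], [[0, 0, 0], [0, 0, 0.004], 255], [[0, 0, 0], [0, 0, 0.005], 255], [[0, 0, 0], [0, 0, 0.006], 255], [[0, 0, 0], [0, 0, 0.007], 255], [[0, 0, 0], [0, 0, 0.008], 255], [[0, 0, 0], [0, 0, 0.009], 255], [[0, 0, 0], [0, 0, 0.009], 255]]}}

```text
time: 28.05
position: [0.4787, 0.0263, 0.2252]
tool_rot: [0.19, 3.133, -0.0]
ft_force: [5.5, -1.7, 0.5]
grip_width: 0.18
```

>>> {"api": "step_arm", "payload": {"plan": [[[0, 0, 0], [-0.0012, -0.0002, 0], 255], [[0, 0, 0], [-0.0012, -0.0002, 0.001], 255], [[0, 0, 0], [-0.0012, -0.0002, 0.002], 255], [[0, 0, 0], [-0.0012, -0.0002, 0.003], 255], [[0, 0, 0], [-0.0012, -0.0002, 0.004], 255], [[0, 0, 0], [-0.0012, -0.0002, 0.005], 255], [[0, 0, 0], [-0.0012, -0.0002, 0.006], 255], [[0, 0, 0], [-0.0012, -0.0002, 0.006], 255], [[0, 0, 0], [-0.0012, -0.0002, 0.006], 255], [[0, 0, 0], [-0.0012, -0.0002, 0.006], 255]]}}

```text
time: 29.3
position: [0.4791, 0.0263, 0.2197]
tool_rot: [0.19, 3.135, 0.0]
ft_force: [2.5, -1.9, 6.7]
grip_width: 0.179
```

>>> {"api": "step_arm", "payload": {"plan": [[[0, 0, 0], [-0.0004, 0.0003, 0.001], 255], [[0, 0, 0], [-0.0004, 0.0003, 0.002], 255], [[0, 0, 0], [-0.0004, 0.0003, 0.003], 255], [[0, 0, 0], [-0.0004, 0.0003, 0.004], 255], [[0, 0, 0], [-0.0004, 0.0003, 0.005], 255], [[0, 0, 0], [-0.0004, 0.0003, 0.006], 255], [[0, 0, 0], [-0.0004, 0.0003, 0.0066], 255], [[0, 0, 0], [-0.0004, 0.0003, 0.0071], 255], [[0, 0, 0], [-0.0004, 0.0003, 0.0071], 255], [[0, 0, 0], [-0.0004, 0.0003, 0.0071], 255]]}}

```text
time: 30.55
position: [0.4793, 0.0263, 0.2131]
tool_rot: [0.19, 3.135, 0.0]
ft_force: [0.5, -3.2, 9.7]
grip_width: 0.174
```

>>> {"api": "step_arm", "payload": {"plan": [[[0, 0, 0], [0, -0.0005, 0.0005], 255], [[0, 0, 0.16], [0, -0.0005, 0.0005], 255], [[0, 0, 0.32], [0, -0.0005, 0.0005], 255], [[0, 0, 0.48], [0, -0.0005, 0.0005], 255], [[0, 0, 0.64], [0, -0.0005, 0.0005], 255], [[0, 0, 0.8], [0, -0.0005, 0.0005], 255], [[0, 0, 0.96], [0, -0.0005, 0.0005], 255], [[0, 0, 1.1], [0, -0.0005, 0.0005], 255], [[0, 0, 1.2], [0, -0.0005, 0.0005], 255], [[0, 0, 1.25], [0, -0.0005, 0.0005], 255]]}}

```text
time: 31.8
position: [0.4798, 0.0258, 0.2126]
tool_rot: [1.99, 2.429, 0.002]
ft_force: [1.9, -3.8, 8.4]
grip_width: 0.183
```

```bash
python3 look.py v 315 170 70 90 6; python3 -c "
from bench import ctrl
print(ctrl.get_state()['torque'])"
```

```text
31.8 [0.4798 0.0258 0.2126] yaw 1.769 [ 1.9 -3.8  8.4] [-0.54 -0.04  0.42  1.91  0.02  1.27  0.07] 0.183
(540, 424, 3)
[-0.78846348 -0.48481314  0.07302105]
```

View pics/v.png

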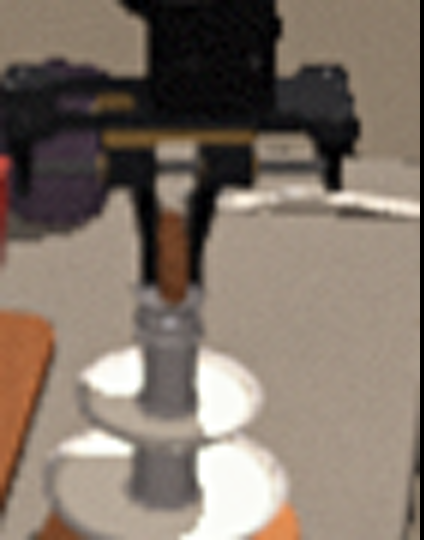

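>>> {"api": "step_arm", "payload": {"plan": [[[0, 0, 0.04], [0, 0, 0], 255], [[0, 0, 0.08], [0, 0, 0], 255], [[0, 0, 0.12], [0, 0, 0], 255], [[0, 0, 0.15], [0, 0, 0], 255], [[0, 0, 0.17], [0, 0, 0], 255], [[0, 0, 0.19], [0, 0, 0], 255], [[0, 0, 0.2], [0, 0, 0], 255], [[0, 0, 0.2], [0, 0, 0], 255], [[0, 0, 0.2], [0, 0, 0], 255], [[0, 0, 0.2], [0, 0, 0], 255]]}}

```text
time: 33.1
position: [0.4796, 0.0256, 0.2126]
tool_rot: [2.221, 2.221, 0.001]
ft_force: [1.5, -3.2, 9.5]
grip_width: 0.178
```

```bash
python3 -c "
from mv import *
p,R,s=cur(); print(s['torque'].round(3),yawof(R))"
```

```text
[-0.846 -0.31   0.145] 1.5708214799279088
```

>>> {"api": "step_arm", "payload": {"plan": [[[0, 0, 0.02], [0, 0, 0], 255], [[0, 0, 0.04], [0, 0, 0], 255], [[0, 0, 0.06], [0, 0, 0], 255], [[0, 0, 0.08], [0, 0, 0], 255], [[0, 0, 0.08], [0, 0, 0], 255], [[0, 0, 0.08], [0, 0, 0], 255], [[0, 0, 0.08], [0, 0, 0], 255], [[0, 0, 0.08], [0, 0, 0], 255], [[0, 0, 0.08], [0, 0, 0], 255], [[0, 0, 0.08], [0, 0, 0], 255]]}}

```text
time: 34.35
position: [0.4797, 0.0256, 0.2126]
tool_rot: [2.307, 2.131, 0.001]
ft_force: [2.2, -2.2, 8.4]
grip_width: 0.178
```

```bash
python3 -c "
from mv import *
p,R,s=cur(); print(s['torque'].round(3),yawof(R))"
```

```text
[-0.851 -0.436  0.337] 1.491569374041151
```

>>> {"api": "step_arm", "payload": {"plan": [[[0, 0, -0.04], [0, 0, 0], 255], [[0, 0, -0.08], [0, 0, 0], 255], [[0, 0, -0.1], [0, 0, -0.001], 255], [[0, 0, -0.1], [0, 0, -0.002], 255], [[0, 0, -0.1], [0, 0, -0.003], 255], [[0, 0, -0.1], [0, 0, -0.004], 255], [[0, 0, -0.1], [0, 0, -0.005], 255], [[0, 0, -0.1], [0, 0, -0.006], 255], [[0, 0, -0.1], [0, 0, -0.0065], 255], [[0, 0, -0.1], [0, 0, -0.0065], 255]]}}

```text
time: 35.6
position: [0.4794, 0.0257, 0.2175]
tool_rot: [2.199, 2.242, -0.001]
ft_force: [5.5, -5.2, 3.0]
grip_width: 0.178
```

```bash
python3 look.py w 315 170 70 90 6;python3 -c "
from mv import *
p,R,s=cur(); print(s['torque'].round(3),yawof(R))"
```

```text
35.6 [0.4794 0.0257 0.2175] yaw 1.59 [ 5.5 -5.2  3. ] [-0.53 -0.05  0.41  1.9   0.02  1.29 -0.11] 0.178
(540, 424, 3)
[-1.056 -1.054 -0.036] 1.5901729170488774
```

View pics/w.png

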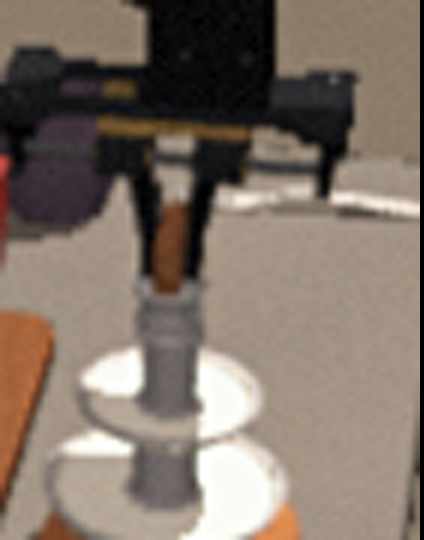

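>>> {"api": "step_arm", "payload": {"plan": [[[0, 0, 0], [0, 0, -0.0005], 255], [[0, 0, 0], [0, 0, -0.001], 255], [[0, 0, 0], [0, 0, -0.0015], 255], [[0, 0, 0], [0, 0, -0.0015], 255], [[0, 0, 0], [0, 0, -0.0015], 255], [[0, 0, 0], [0, 0, -0.0015], 200], [[0, 0, 0], [0, 0, -0.0015], 150], [[0, 0, 0], [0, 0, -0.0015], 120], [[0, 0, 0], [0, 0, -0.0015], 100], [[0, 0, 0], [0, 0, -0.0015], 100]]}}

```text
time: 36.9
position: [0.4789, 0.0265, 0.2192]
tool_rot: [-2.198, -2.243, 0.0]
ft_force: [0.4, 0.4, -0.2]
grip_width: 0.565
```

```bash
python3 look.py x 315 170 70 90 6
```

```text
36.9 [0.4789 0.0265 0.2192] yaw 1.591 [ 0.4  0.4 -0.2] [-0.53 -0.05  0.41  1.9   0.02  1.29 -0.11] 0.565
(540, 424, 3)
```

View pics/x.png

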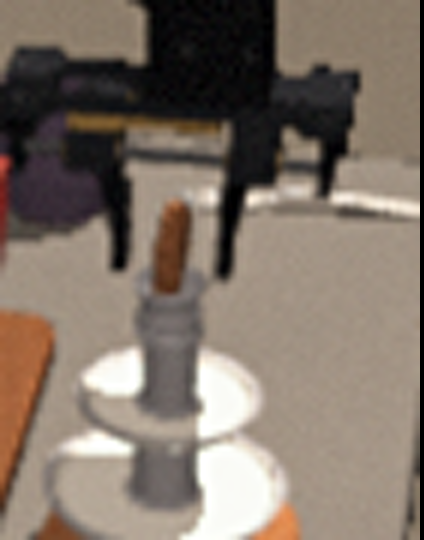

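>>> {"api": "step_arm", "payload": {"plan": [[[0, 0, 0], [0, 0, 0], 60], [[0, 0, 0], [0, 0, 0], 0], [[0, 0, 0], [0, 0, -0.02], 0], [[0, 0, 0], [0, 0, -0.06], 0], [[0, 0, 0], [0, 0, -0.09], 0], [[0, 0, 0], [0.04, 0, -0.1], 0], [[0, 0, 0], [0.1, 0, -0.1], 0], [[0, 0, 0], [0.16, 0, -0.1], 0], [[0, 0, 0], [0.22, 0, -0.1], 0], [[0, 0, 0], [0.28, 0, -0.1], 0]]}}

```text
time: 38.2
position: [0.4734, 0.308, 0.3194]
tool_rot: [2.199, 2.243, 0.001]
ft_force: [0.7, -0.2, -0.1]
grip_width: 0.999
```

```bash
python3 look.py y 310 170 70 110 5 310 205 100 110 4
```

```text
38.2 [0.4734 0.308  0.3194] yaw 1.591 [ 0.7 -0.2 -0.1] [-0.77  0.11  0.16  1.54 -0.02  1.49 -0.59] 0.999
(550, 758, 3)
```

View pics/y.png

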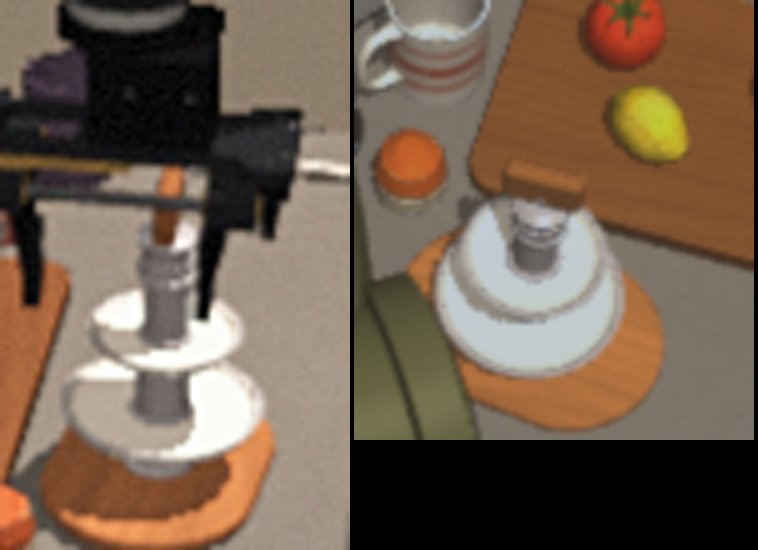

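>>> {"api": "step_arm", "payload": {"plan": [[[0, 0, 0], [0.045, -0.03, 0], 0], [[0, 0, 0], [0.09, -0.06, 0], 0], [[0, 0, 0], [0.135, -0.09, 0], 0], [[0, 0, 0], [0.18, -0.12, 0], 0], [[0, 0, 0], [0.225, -0.15, 0], 0], [[0, 0, 0], [0.26, -0.19, 0], 0], [[0, 0, 0], [0.28, -0.23, 0], 0], [[0, 0, 0], [0.28, -0.23, 0], 0], [[0, 0, 0], [0.28, -0.23, 0], 0], [[0, 0, 0], [0.28, -0.23, 0], 0]]}}

```text
time: 39.55
position: [0.2402, 0.5805, 0.3193]
tool_rot: [2.202, 2.239, 0.001]
ft_force: [1.0, 0.4, 0.1]
grip_width: 1.0
```

```bash
python3 look.py z 310 170 70 110 5 310 205 100 110 4
python3 - <<'E'
from fit import *
I={n:cv2.cvtColor(cv2.imread(f'pics/z_{n}.png'),cv2.COLOR_BGR2RGB) for n in('scene','top')}
G={n:grad(I[n]) for n in I}
GB=[HAN[0]]
for cams in(('scene','top'),('scene',),('top',)):
  res=[]
  for yaw in(-1.4,-1.5,-1.6,-1.7):
   for z in(.150,.158,.166):
    def f(v): return -sum(score(G[c],c,GB,v) for c in cams)
    x0=np.array([.4785,.0265,yaw,z]); r=minimize(f,x0,method='Nelder-Mead',options=dict(initial_simplex=np.vstack([x0]+[x0+d for d in np.diag([.004,.004,.1,.004])]),xatol=1e-4,fatol=1e-3)); res.append((-r.fun,*r.x))
  res.sort(reverse=True); print(cams,np.round(res[:2],4))
P=(.4785,.0265)
it=[(ST,(*P,0,.112)),(LT,(*P,0,.052)),(HAN,(*P,-1.5,.158))]
draw(I['scene'],'scene',it,'z1.png',(310,170,70,110),5); draw(I['top'],'top',it,'z2.png',(320,205,80,110),5)
cv2.imwrite('pics/z3.png',np.hstack([cv2.imread('pics/z1.png'),cv2.imread('pics/z2.png')]))
E
```

```text
39.55 [0.2402 0.5805 0.3193] yaw 1.588 [1.  0.4 0.1] [-1.16  0.25 -0.08  1.38  0.02  1.52 -1.22] 1.0
(550, 758, 3)
('scene', 'top') [[ 2.782331e+02  4.800000e-01  2.850000e-02 -1.521300e+00  1.566000e-01]
 [ 2.781923e+02  4.799000e-01  2.830000e-02 -1.528100e+00  1.570000e-01]]
('scene',) [[ 1.761362e+02  4.806000e-01  1.870000e-02 -1.547200e+00  1.519000e-01]
 [ 1.755516e+02  4.803000e-01  2.390000e-02 -1.527200e+00  1.535000e-01]]
('top',) [[ 1.043515e+02  4.831000e-01  2.830000e-02 -1.515100e+00  1.518000e-01]
 [ 1.042673e+02  4.829000e-01  2.850000e-02 -1.524300e+00  1.515000e-01]]
```

View pics/z.png

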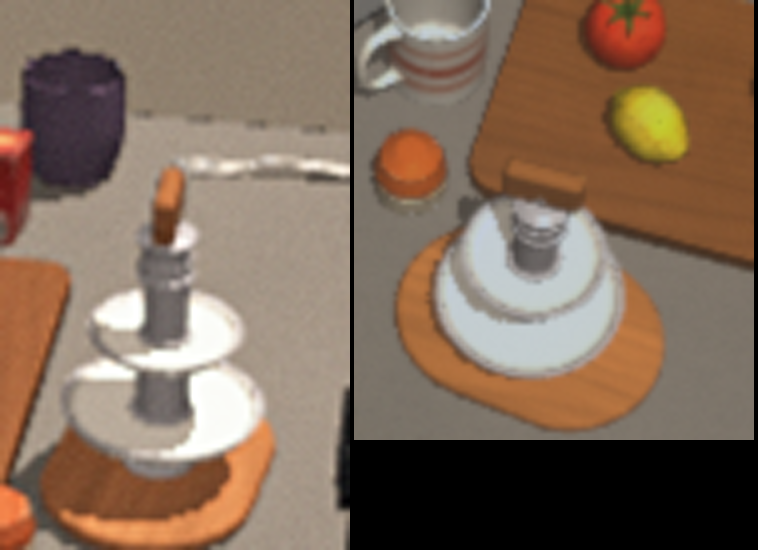

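View pics/z3.png

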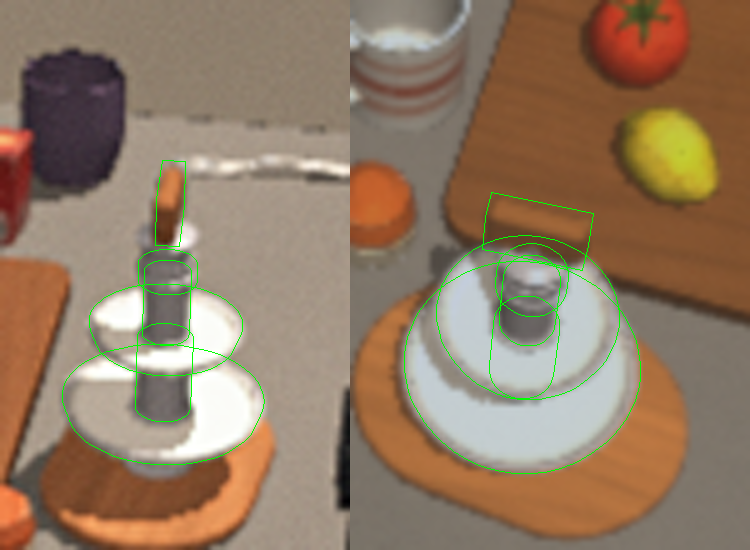

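```bash
python3 - <<'E'
from fit import *
ims={k:cv2.imread(f'pics/{k}_scene.png')[170:260,315:385] for k in 'uvwxz'}
cv2.imwrite('pics/cmp.png',np.hstack([cv2.resize(ims[k][20:60,15:45],None,fx=6,fy=6,interpolation=cv2.INTER_CUBIC) for k in 'vwxz']))
E
```

```text
(no output)
```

View pics/cmp.png

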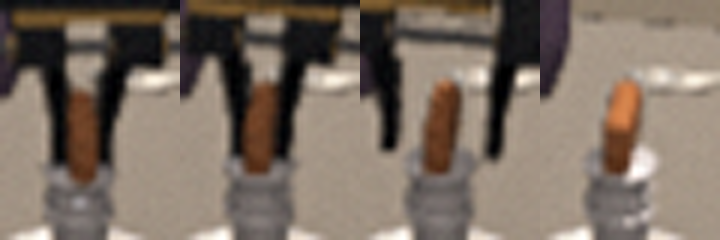

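```bash
python3 -c "
from bench import ctrl
print(ctrl.close_job())"
```

```text
the job is handed in; nothing more can be done
None
```

The stand is assembled and handed in at about 39.6 s of the 72 s allowed; the hand-in gave no verdict.

- **Dishes:** I threaded the large dish first, then the small one, both sleeve up. Both look level and home in the last pictures.
- **Large dish release:** It was let go about 12 mm above its seat, because the gripper body would have met the pole's tip. A fall of that height reaches under 0.5 m/s at most; the speed was not measured.
- **Handle:** I took the brown handle, not the turquoise one. It went in with its grip across the board, was pressed to the turning height of about 212 mm and turned clockwise. The tool turned 1.53 rad in all, with the torque rising towards the end as at the stop. I then backed off 0.1 rad and let it spring up.

**Last checks:**
- The final pictures put the handle at about 157 mm (158 mm nominal), roughly 1.40 rad from the stand's x axis. It stands about 5 mm higher than when it was pressed down, so it appears to be in the pocket.
- The handle height from either camera alone came out lower, 152 to 154 mm, at or below the shelf-height reading of 154. I went by the two-camera fit, the height of the held tool and the rise between pictures, and did not do a twist test on the lock.
- The purple mug, striped mug and timer look unmoved. I checked this by eye only and did not measure it.
- At hand-in the gripper stood clear of everything, with no force on it.

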